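# Tighten the centrifuge rotor with its T-key

### The arm

A 7-joint arm with a two-finger parallel gripper is mounted at the origin on a cart in front of the work surface, level with it; the furniture and walls round the work are solid. World frame = base frame: x ahead of the robot, y to its left, z up, the work surface at z = 0. Lengths are in m, angles in rad, forces in N, time in s.
With the tool pointing down it reaches from about 0.4 to 0.85 m from the base axis. Payload 4.5 kg.
Tool frame: the origin (TCP) lies on the centre line of the jaws, within the pads' length; the fingertips stand 19 mm ahead of it and the grasp point (between the pads) is the TCP (robot.tcp_to_tips is the z of the fingertips in the tool frame, in m); z points along the fingers, y is the direction in which the jaws open and shut (so a half turn about z gives the same grasp; the last joint's range is limited). The gripper opens to 85 mm and grips with 20 to 120 N. Pads are 22 mm wide; open, the fingers measure 114 mm over their backs; the gripper's body (76 mm by 85 mm) begins 54 mm behind the grasp point. The pads swing forward as they close: fully open they stand 13 mm farther back than shut.
Start: joints at [1.308, 0.689, -0.195, 1.565, 0.157, 0.902, -0.215], TCP at [0.183, -0.598, 0.25] pointing down, gripper open.
Joint ranges: [-3.01, 3.01], [-0.46, 2.08], [-1.47, 1.51], [0.13, 2.56], [-1, 4.14], [0.04, 2.09], [-2.66, 2.66]. Speed limits (rad/s): [2.57, 2.57, 3.14, 3.14, 3.14, 3.14, 3.14].

### API

Orientations are given as a unit quaternion [x, y, z, w].
In Python, from cell import get_state, eyes, sign_off, robot gives the robot as it stands.
- The arm moves only by the tool carry_out, never from a script. Its arguments are lists of equal length, an entry for each row: "travel": the shift along the tool's x, y, z in mm, a list of three; "turn": the turn about the tool's z in rad. In form: {"travel": [[tx, ty, tz], ...], "turn": [turn, ...]}. A call has exactly 10 rows; each row is the pose to reach, as a shift and turn from the pose measured when the call began, along the tool's axes at that moment; what a row does not reach only later rows make up. A row lasts 1/10 s, in which the tool goes at most 50 mm and 8.59 degrees, less where a joint would pass 70% of its speed; a pose out of reach is approached as far as the arm can. A call with a gripper value outside its range is refused whole. "gripper" is the gripper's target within -1 to 1 (shut at 1, half-way at 0, fully open at -1), set as the call begins (left out, the last holds). The fingers move at their own pace and stop on an object; the grip force is fixed at half the most. Time passes only in rows, so rows that repeat a pose let the fingers close, or fill a call up. It gives the time, the measured TCP pose, the force and the opening at its end, in the units of the state.
- get_state(): the state, without advancing time (a new reading comes with each control period).
- eyes.get_image(name): name is "side" or "top" or "wrist"; returns the picture (400x640x3 uint8, red, green, blue); there is no depth.
- eyes.camera_info(name): a dict with "K" (3x3 intrinsics, pixels), "T" (4x4, takes a point from camera to world coordinates). Camera axes: x right, y down, z forward; pixel columns grow to the right and rows downward; lengths in m; the calibration is good to about 2 mm. A picture is of the moment at which its call begins: read the wrist's pose just before it. camera_info takes no time and is no camera call; for the wrist camera it gives the pose at the moment of the call.
- sign_off(): hands the job in, once; it reports no verdict.
The state is a dict: "clock": time; "qpos": joint angles; "dq": joint speeds; "joint_torque": joint torques, N m; "tcp_pos": TCP position; "eef_rot": TCP orientation; "ft_force": force on the tool from outside, world axes, zero at the start; "wrist_torque": the same for the moment, N m; "grip_width": finger opening in m.
Only numpy, scipy, OpenCV 4.12 (cv2) and the standard library are available. Lean on these libraries where they do the work, as an engineer would, in place of code of your own. Each camera call takes 0.05 s, during which the arm holds its last target.

### The job

The rotor of the small bench centrifuge is only loosely fastened: turn the T-key that stands in its hub clockwise until the nut deep in the bore is fully home. Then take the key out, hang it by its cross bar on the fork at the side of the centrifuge, and gently close the lid all the way. Leave the sample pots and the vial where they stand.

Things in the scene. Friction and masses are not known exactly. Their poses are not given: they have to be found in the camera images.
- centrifuge: Low white bench centrifuge, fixed, 192 mm wide, flat deck 115 mm high. Origin on the bench under the rotor axis; local +x to the back (the lid's side), -x to the raked control panel, whose lower edge is 125 mm in front of the axis; +y to its left. An aluminium rotor, locked against turning, sits in a bowl 150 mm wide in the deck; its hub is 59 mm across, top level with the deck.
- bore_mouth (a point): Centre of the mouth of the hub's bore: a round vertical hole 40 mm in diameter, mouth 112 mm above the bench. The key's tube has 1.5 mm of play all round in it and slides easily (greased).
- nut_top (a point): Centre of the top of the square nut (20 mm across flats, 16 mm high) at the bottom of the bore, about 70 mm below the mouth. It sinks 2 mm a turn as it is tightened.
- rotor_nut (a joint): Turn of the square nut, grows clockwise seen from above. It starts between 0 and 0.45 rad; 6.8 rad is fully home, a hard stop. It needs about 0.15 N m to turn and stays where it is left.
- t_key: Steel T-key, loose, about 0.35 kg, 143 mm tall, upright in the bore. Origin at the lower end of its axis; z up along it, x along the cross bar. From below: tube 37 mm in diameter, 80 mm long, with a square socket (21.6 mm across flats, 14 mm deep); shank 18 mm in diameter; square hub (22 mm cube, faces along x and y, centre at 131 mm) through which the cross bar passes.
- key_bar (a point): Middle of the key's round cross bar (12 mm thick, 60 mm long to each side), on the key's axis. At the start the key rests on top of the nut, not yet over it: this point is 173 mm above the bench. Turned clockwise by 15 to 75 degrees it drops 14 mm over the square by its own weight, to 159 mm, and then turns the nut. It has about 5 degrees of play on the nut to either side.
- fork_seat (a point): Where the key belongs on the steel fork at the centrifuge's right (local -y): midway between two level prongs, at the height of their upper faces, 158 mm above the bench; axes as the centrifuge's. The prongs point to local -y, 34 mm apart inside, each 10 mm wide, 5 mm thick. The key hangs with its shank between them and its cross bar lying across both, along local x.
- fork_end (a point): Middle of the fork's open end, 25 mm from the seat to local -y, where the prongs end in upturned tips 7 mm high. The upright back plate, as high as the prongs, is 32 mm from the seat on the other side. The key's tube is too wide to pass between the prongs from above: bring the shank in from this end, the bar above the tips (13 mm or more above the prongs) and the tube below.
- lid (a joint): Hinge of the lid, along local y at deck height, 104 mm behind the rotor axis. 0 is shut flat on the deck; grows as it opens; starts between 1.57 and 1.65 rad, standing up behind the rotor. It is stiff (about 0.5 N m, 2 to 5 N at its edge) and stays where it is left. A clear drawer tower 338 mm high stands behind it, at least 40 mm from the open lid.
- lid_lip (a point): Middle of the grey lip at the lid's free edge, on the outer face (upper when shut, to the back when open), 195 mm from the hinge line; lip 70 mm wide, 8 mm thick, its edge 7 mm farther out. Axes: x from lip to hinge, z out of the outer face. The lid is 176 mm wide, 16 mm thick; its outer face stands 3 mm out from this point, that of the lip is level with it.
- sample_pot_0: White sample pot, 49 mm in diameter, 59 mm high, bystander. Origin under its centre.
- sample_pot_2: A second white sample pot of the same size, bystander. Origin under its centre.
- vial_green: Glass vial with a white ribbed cap, 45 mm in diameter, 79 mm high, bystander. Origin under its centre.

How it is judged:
On the way, in this order (a step that is already met when the one before it is completed fails the run):
1. the rotor nut is turned fully home (value of joint rotor_nut above 6.65 rad), for 0.2 s.
2. the key hangs on the fork (x of key_bar in the frame of fork_seat between -0.02 and 0.02 m and y of key_bar in the frame of fork_seat between -0.03 and 0.03 m and z of key_bar in the frame of fork_seat between 0.002 and 0.012 m and contact force between the fingers and t_key below 0.1 N), for 0.2 s.
At the end, for the whole second after the job is handed in: The nut is within 0.15 rad of its stop (above 6.65 rad); the key hangs upright (within 0.3 rad) by its cross bar on the fork, bar 2 to 12 mm above the prongs' faces, within 20 mm sideways and 30 mm along the prongs of the seat; the lid is shut to within 0.04 rad (value of joint rotor_nut above 6.65 rad and x of key_bar in the frame of fork_seat between -0.02 and 0.02 m and y of key_bar in the frame of fork_seat between -0.03 and 0.03 m and z of key_bar in the frame of fork_seat between 0.002 and 0.012 m and angle between t_key's own z axis and vertical below 0.3 rad and value of joint lid below 0.04 rad); the robot touches nothing.
It fails at once if the lid is slammed (faster than 3 rad/s) (velocity of joint lid below -3 rad/s).
It fails at once if a sample pot or the vial is shifted by more than 30 mm (distance of any of sample_pot_0, sample_pot_2, vial_green from where it was at the start of the episode above 0.03 m).
It also fails if it takes over 72 s, if anything falls off the work surface, if the arm or the gripper's body presses on something with over 40 N, if the wrist force passes 120 N, or if a joint passes its speed limit or range.

## Working session

There is one attempt and no reset: what is moved stays moved. The work goes in short steps, Python scripts to look and compute and a tool call to move; the robot and the scene stay as the last step left them, time stands still between calls to the robot, and variables do not carry over. Pictures are saved under pics/ and viewed, and the job is handed in when it is done.

Besides the shell and the picture viewer there is one more tool, called after "Call:" by a JSON object that holds its "method" and its "body", one argument or row to a line. carry_out: Moves the arm, as the interface text tells. Its arguments: {"type":"object","properties":{"travel":{"type":"array","items":{"type":"array","items":{"type":"number"}}},"turn":{"type":"array","items":{"type":"number"}},"gripper":{"type":"number"}},"required":["travel","turn"]}

```bash
ls; mkdir -p pics
python3 - <<'E'
from cell import get_state, eyes, sign_off, robot
import cv2, numpy as np
np.set_printoptions(precision=4,suppress=True)
print(get_state()); print(robot, [a for a in dir(robot) if a[0]!='_'])
for n in ("side","top","wrist"):
    i=eyes.camera_info(n); print(n,i["K"],i["T"])
    cv2.imwrite(f"pics/{n}0.png",eyes.get_image(n)[:,:,::-1])
E
```

```text
pics
{'clock': 0.0, 'qpos': array([ 1.3078,  0.69  , -0.1945,  1.5664,  0.1573,  0.9025, -0.2151]), 'dq': array([ 0.0019,  0.0002,  0.0014,  0.0008,  0.0002, -0.0016,  0.0011]), 'joint_torque': array([  0.0001, -53.9606,  -1.2661, -15.8542,   0.0092,   0.0094,
         0.    ]), 'tcp_pos': array([ 0.1825, -0.5971,  0.2495]), 'eef_rot': array([ 0.989 ,  0.1479, -0.0002, -0.0009]), 'ft_force': array([-0.8758,  0.0089, -0.2178]), 'wrist_torque': array([ 0.0346, -0.0391, -0.0131]), 'grip_width': 0.08557626768710966}
<Robot object at 0x7efe9ddefa10> ['Unreachable', 'tcp_to_tips']
side [[371.3613   0.     315.2655]
 [  0.     371.3613 201.7292]
 [  0.       0.       1.    ]] [[-0.9848 -0.1178  0.1272  0.4298]
 [-0.1719  0.5664 -0.806   0.657 ]
 [ 0.0229 -0.8157 -0.578   0.6194]
 [ 0.      0.      0.      1.    ]]
top [[460.748    0.     313.2923]
 [  0.     460.748  194.9265]
 [  0.       0.       1.    ]] [[-0.0185 -0.9857  0.1673  0.3218]
 [-0.9996  0.0217  0.0172 -0.0523]
 [-0.0205 -0.1669 -0.9858  1.4158]
 [ 0.      0.      0.      1.    ]]
wrist [[351.7512   0.     327.403 ]
 [  0.     351.7512 193.6083]
 [  0.       0.       1.    ]] [[ 0.2919 -0.916  -0.2752  0.2524]
 [-0.9564 -0.2803 -0.0814 -0.5746]
 [-0.0026  0.2869 -0.9579  0.3719]
 [ 0.      0.      0.      1.    ]]
```

View pics/side0.png

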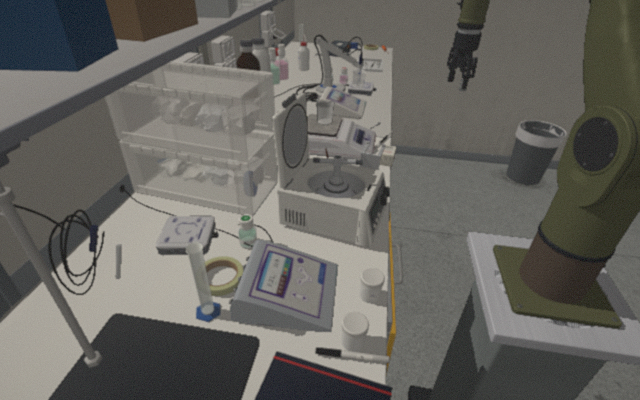

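View pics/top0.png

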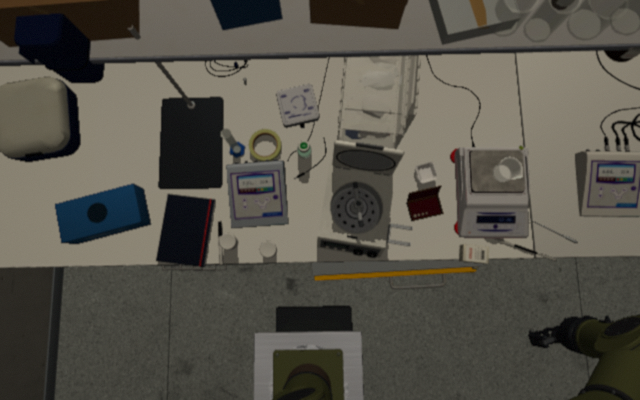

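View pics/wrist0.png

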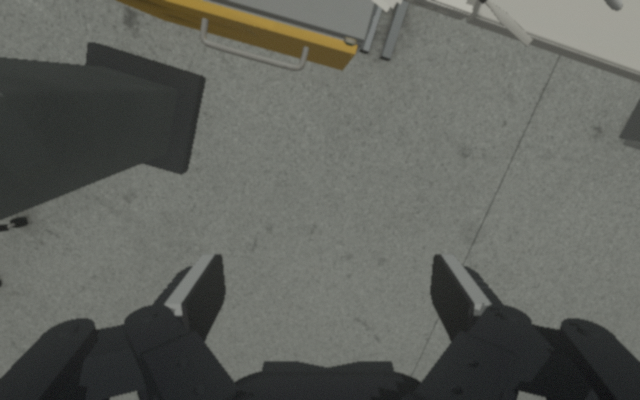

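Run:
```python
import cv2
a=cv2.imread("pics/top0.png")[130:270,310:430]; cv2.imwrite("pics/topc.png",cv2.resize(a,None,fx=5,fy=4.2,interpolation=cv2.INTER_CUBIC)*1)
a=cv2.imread("pics/side0.png")[90:250,260:400]; a=cv2.resize(a,(700,600),interpolation=cv2.INTER_CUBIC);cv2.imwrite("pics/sidec.png",cv2.convertScaleAbs(a,alpha=1.4))
```

```text
(no output)
```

View pics/topc.png

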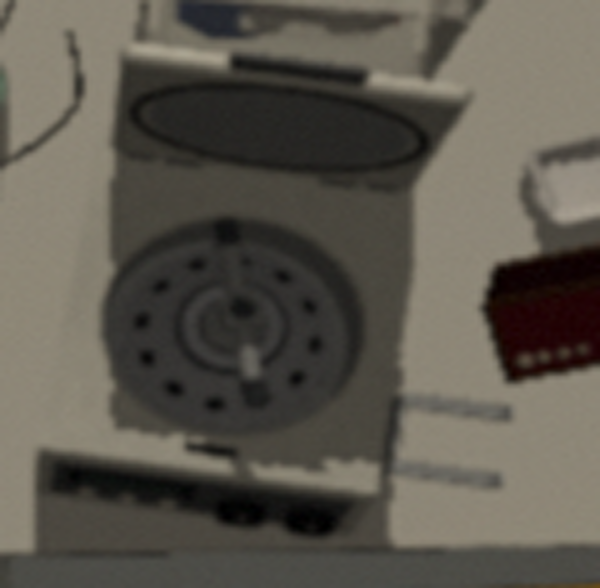

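View pics/sidec.png

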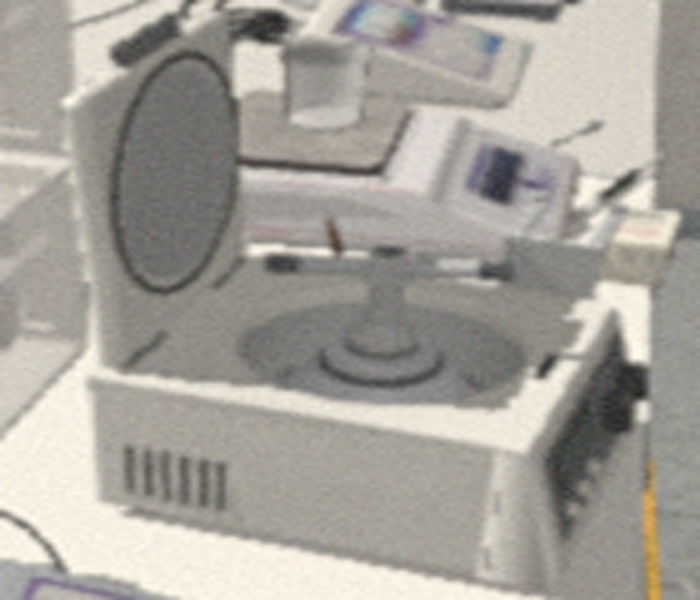

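```bash
cat > h.py <<'E'
from cell import get_state, eyes, sign_off, robot
import cv2, numpy as np
np.set_printoptions(precision=4,suppress=True)
def ray(cam,uv,T=None):
    i=eyes.camera_info(cam); K=np.array(i["K"]); T=np.array(i["T"]) if T is None else T
    d=T[:3,:3]@np.linalg.solve(K,[uv[0],uv[1],1.]); return T[:3,3],d
def onz(cam,uv,z,T=None):
    o,d=ray(cam,uv,T); return o+d*(z-o[2])/d[2]
def tri(c1,uv1,c2,uv2):
    o1,d1=ray(c1,uv1);o2,d2=ray(c2,uv2);d1=d1/np.linalg.norm(d1);d2=d2/np.linalg.norm(d2)
    s=np.linalg.lstsq(np.c_[d1,-d2],o2-o1,rcond=None)[0];a=o1+d1*s[0];b=o2+d2*s[1];return (a+b)/2,np.linalg.norm(a-b)
def tool():
    from scipy.spatial.transform import Rotation as R
    s=get_state();return np.array(s["tcp_pos"]),R.from_quat(s["eef_rot"]).as_matrix(),s
def snap(cam,name):
    i=eyes.camera_info(cam); im=eyes.get_image(cam)[:,:,::-1].copy(); cv2.imwrite("pics/"+name+".png",im); np.savez("pics/"+name+".npz",K=i["K"],T=i["T"]); return im
def onzf(name,uv,z):
    f=np.load("pics/"+name+".npz"); d=f["T"][:3,:3]@np.linalg.solve(f["K"],[uv[0],uv[1],1.]);o=f["T"][:3,3];return o+d*(z-o[2])/d[2]
E
python3 - <<'E'
from h import *
p=lambda x,y:(310+x/5,130+y/4.2)
s=lambda x,y:(260+x/5,90+y/3.75)
print("bar ends",onz("top",p(228,232),.173),onz("top",p(258,393),.173))
print("hub",onz("top",p(242,306),.184))
print("mouth",onz("top",p(235,325),.112))
print("side ends",onz("side",s(282,263),.173),onz("side",s(497,270),.173),"hub",onz("side",s(388,251),.184))
for q in [(397,405),(510,410),(390,470),(500,480)]: print("prong",onz("top",p(*q),.160))
for q in [(125,48),(468,95)]: print("lidtop",onz("top",p(*q),.317))
E
```

```text
bar ends [ 0.5571 -0.1471  0.173 ] [ 0.4514 -0.1597  0.173 ]
hub [ 0.5065 -0.1522  0.184 ]
mouth [ 0.5043 -0.1536  0.112 ]
side ends [ 0.5559 -0.1412  0.173 ] [ 0.4506 -0.1544  0.173 ] hub [ 0.5046 -0.1485  0.184 ]
prong [ 0.4433 -0.2361  0.16  ]
prong [ 0.4388 -0.2973  0.16  ]
prong [ 0.4014 -0.2304  0.16  ]
prong [ 0.3938 -0.2894  0.16  ]
lidtop [ 0.6408 -0.0892  0.317 ]
lidtop [ 0.6084 -0.2561  0.317 ]
```

Call:
{"method": "carry_out", "body": {
  "travel": [
    [36,-28,-30],
    [72,-56,-50],
    [110,-85,-70],
    [148,-114,-90],
    [186,-143,-110],
    [224,-172,-130],
    [262,-201,-130],
    [300,-230,-130],
    [338,-259,-130],
    [376,-288,-130]
  ],
  "turn": [0,0,0,0,0,0,0,0,0,0]
}}

```text
clock: 1.15
tcp_pos: [0.4575, -0.2119, 0.3801]
eef_rot: [0.989, 0.148, -0.0, -0.001]
ft_force: [0.3, 0.1, -0.5]
grip_width: 0.0855
```

Run:
```python
from h import *
p,R,s=tool();print(p,R[:,0],s["qpos"],s["clock"],s["ft_force"],s["wrist_torque"]);snap("wrist","w1")
```

```text
[ 0.4575 -0.2119  0.3801] [ 0.9563  0.2923 -0.0002] [ 0.5288  0.3842 -0.2756  1.7247  0.1169  1.0496 -1.0603] 1.15 [ 0.2556  0.0894 -0.4682] [-0.0449 -0.0554 -0.0048]
```

View pics/w1.png

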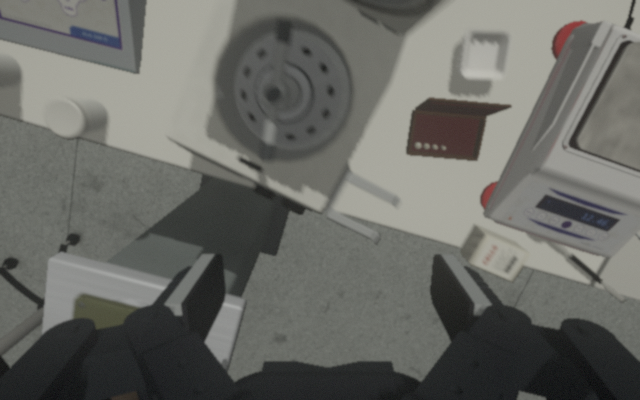

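Run:
```python
import cv2
a=cv2.imread("pics/w1.png")[0:250,200:420]; cv2.imwrite("pics/w1c.png",cv2.convertScaleAbs(cv2.resize(a,None,fx=2.4,fy=2.4,interpolation=cv2.INTER_CUBIC),alpha=1.6))
```

```text
(no output)
```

View pics/w1c.png

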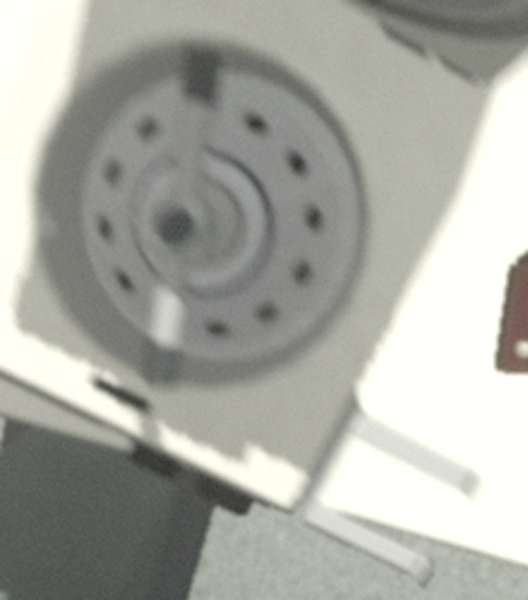

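Run:
```python
from h import *
c=lambda x,y:(200+x/2.4,y/2.4)
f=lambda x,y,z:onzf("w1",c(x,y),z)[:2]
a=f(201,46,.173);b=f(160,381,.173);print("bar",a,b,(a+b)/2,np.linalg.norm(a-b),np.degrees(np.arctan2(*(a-b)[::-1])))
print("hubtop",f(177,226,.184)); print("hubring",f(203,219,.115))
for n,q in dict(A0=(357,412),A1=(476,481),B0=(312,510),B1=(430,572)).items(): print(n,f(*q,.160))
A0,A1,B0,B1=[f(*q,.160) for q in [(357,412),(476,481),(312,510),(430,572)]]
for u,v in((A0,A1),(B0,B1)): print(np.linalg.norm(v-u),np.degrees(np.arctan2(v[0]-u[0],-(v[1]-u[1]))))
print("sep",np.linalg.norm((A0-B0)),np.linalg.norm((A1-B1)),"mid end",(A1+B1)/2,"mid back",(A0+B0)/2)
```

```text
bar [ 0.5702 -0.1366] [ 0.4489 -0.1522] [ 0.5096 -0.1444] 0.12222982011462619 7.290955528800334
hubtop [ 0.5088 -0.1454]
hubring [ 0.511  -0.1461]
A0 [ 0.4571 -0.2322]
A1 [ 0.4432 -0.29  ]
B0 [ 0.4103 -0.227 ]
B1 [ 0.3978 -0.2852]
0.059365327452511184 -13.485369576551605
0.059488291968873584 -12.120298718596528
sep 0.0470667536269477 0.04567467362056376 mid end [ 0.4205 -0.2876] mid back [ 0.4337 -0.2296]
```

Call:
{"method": "carry_out", "body": {
  "travel": [
    [14,-10,0],
    [28,-20,0],
    [42,-30,10],
    [56,-40,30],
    [69,-49,50],
    [69,-49,70],
    [69,-49,90],
    [69,-49,100],
    [69,-49,100],
    [69,-49,100]
  ],
  "turn": [0.03,0.06,0.1,0.14,0.17,0.17,0.17,0.17,0.17,0.17]
}}

```text
clock: 2.2
tcp_pos: [0.5151, -0.1333, 0.2817]
eef_rot: [0.998, 0.07, 0.003, -0.004]
ft_force: [-0.0, 0.1, 1.4]
grip_width: 0.0855
```

Run:
```python
from h import *
p,R,s=tool();print(p,R[:,0],s["qpos"],s["clock"],s["ft_force"],s["wrist_torque"]);snap("wrist","w2")
```

```text
[ 0.5151 -0.1333  0.2817] [0.9901 0.1405 0.007 ] [ 0.3197  0.5277 -0.2337  1.8085  0.1481  0.8179 -1.4141] 2.2 [-0.0372  0.1214  1.3688] [-0.0004 -0.0072 -0.018 ]
```

View pics/w2.png

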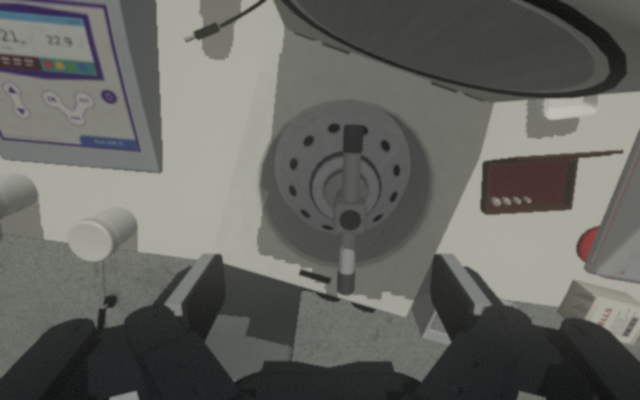

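Run:
```python
from h import *
p,R,s=tool();print(p,R,s["qpos"],s["dq"],s["clock"],s["ft_force"],s["wrist_torque"])
c=lambda u,v,z:onzf("w2",(u,v),z)[:2]
a=c(354,124,.173);b=c(345,293,.173);print(a,b,(a+b)/2,np.degrees(np.arctan2(*(a-b)[::-1])),np.linalg.norm(a-b));print(c(349,219,.184),c(345,183,.115))
```

```text
[ 0.5153 -0.1333  0.2821] [[ 0.9901  0.1404  0.0068]
 [ 0.1404 -0.9901  0.0082]
 [ 0.0078 -0.0072 -0.9999]] [ 0.3197  0.5272 -0.2338  1.8082  0.1481  0.8178 -1.4142] [-0.0013 -0.0074 -0.0003 -0.0043 -0.0007 -0.0014 -0.0006] 2.25 [1.1384 0.5019 0.0725] [ 0.0039  0.0369 -0.0027]
[ 0.5684 -0.1407] [ 0.4446 -0.1541] [ 0.5065 -0.1474] 6.155308329720024 0.12444698618532302
[ 0.5071 -0.1466] [ 0.514  -0.1456]
```

Call:
{"method": "carry_out", "body": {
  "travel": [
    [0,0,0],
    [0,0,0],
    [0,0,0],
    [0,0,0],
    [0,0,0],
    [0,0,0],
    [0,0,0],
    [0,0,0],
    [0,0,0],
    [0,0,0]
  ],
  "turn": [0,0,0,0,0,0,0,0,0,0]
}}

```text
clock: 3.25
tcp_pos: [0.5154, -0.1333, 0.2821]
eef_rot: [0.998, 0.07, 0.004, -0.004]
ft_force: [-0.6, -0.1, 0.1]
grip_width: 0.0852
```

Run:
```python
from h import *
p,R,s=tool();print(p,R,s["qpos"],s["dq"],s["clock"],s["ft_force"],s["wrist_torque"])
```

```text
[ 0.5154 -0.1333  0.2821] [[ 0.9901  0.1405  0.0068]
 [ 0.1404 -0.9901  0.0082]
 [ 0.0079 -0.0072 -0.9999]] [ 0.3197  0.5272 -0.2337  1.8082  0.148   0.8178 -1.4141] [-0.     -0.0004  0.0012 -0.0027  0.0003 -0.0025  0.0006] 3.25 [-0.6381 -0.1472  0.0708] [-0.0316  0.0444  0.0224]
```

Call:
{"method": "carry_out", "body": {
  "travel": [
    [-3,4,0],
    [-6,8,0],
    [-9,12,0],
    [-9,12.5,0],
    [-9,12.5,0],
    [-9,12.5,0],
    [-9,12.5,0],
    [-9,12.5,0],
    [-9,12.5,0],
    [-9,12.5,0]
  ],
  "turn": [0.01,0.02,0.02,0.02,0.02,0.02,0.02,0.02,0.02,0.02]
}}

```text
clock: 4.25
tcp_pos: [0.5082, -0.1468, 0.2819]
eef_rot: [0.998, 0.06, 0.004, -0.004]
ft_force: [-0.9, -0.0, 0.2]
grip_width: 0.0856
```

Run:
```python
from h import *
p,R,s=tool();print(p,R,s["qpos"],s["joint_torque"],s["clock"],s["ft_force"],s["wrist_torque"]); snap("side","s2")
```

```text
[ 0.5082 -0.1468  0.2819] [[ 0.9927  0.1207  0.0067]
 [ 0.1207 -0.9927  0.0082]
 [ 0.0077 -0.0073 -0.9999]] [ 0.3452  0.5229 -0.2291  1.8175  0.1443  0.8123 -1.403 ] [ -0.0101 -44.5748  -1.3052 -14.8083  -0.0172  -0.0257  -0.    ] 4.25 [-0.9172 -0.0435  0.2085] [-0.0062  0.0047 -0.0057]
```

View pics/s2.png

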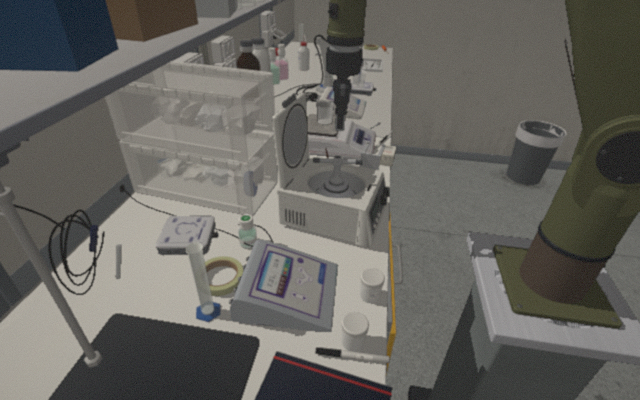

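Call:
{"method": "carry_out", "body": {
  "travel": [
    [0,0,20],
    [0,0,40],
    [0,0,60],
    [-1,1,80],
    [-1,1,95],
    [-1,1,103],
    [-1,1,107],
    [-1,1,107],
    [-1,1,107],
    [-1,1,107]
  ],
  "turn": [0,0,0,0,0,0,0,0,0,0]
}}

```text
clock: 5.3
tcp_pos: [0.5086, -0.1472, 0.1756]
eef_rot: [0.998, 0.06, 0.004, -0.004]
ft_force: [0.3, -0.6, 0.5]
grip_width: 0.0855
```

Call:
{"method": "carry_out", "body": {
  "travel": [
    [0,0,0],
    [0,0,0],
    [0,0,0],
    [0,0,0],
    [0,0,0],
    [0,0,0],
    [0,0,0],
    [0,0,0],
    [0,0,0],
    [0,0,0]
  ],
  "turn": [0,0,0,0,0,0,0,0,0,0],
  "gripper": 0.37
}}

```text
clock: 6.3
tcp_pos: [0.5086, -0.1472, 0.1756]
eef_rot: [0.998, 0.06, 0.004, -0.004]
ft_force: [-0.3, -0.0, -0.3]
grip_width: 0.027
```

Run:
```python
from h import *
p,R,s=tool();print(p,R,s["qpos"],s["clock"],s["ft_force"],s["wrist_torque"],s["grip_width"]); snap("wrist","w3")
```

```text
[ 0.5086 -0.1472  0.1756] [[ 0.9927  0.1206  0.0082]
 [ 0.1206 -0.9927  0.0079]
 [ 0.0091 -0.0069 -0.9999]] [ 0.3131  0.6756 -0.1841  1.9321  0.2047  0.5448 -1.456 ] 6.3 [-0.2681 -0.0198 -0.3435] [-0.0234  0.0234  0.0597] 0.02697324091221544
```

View pics/w3.png

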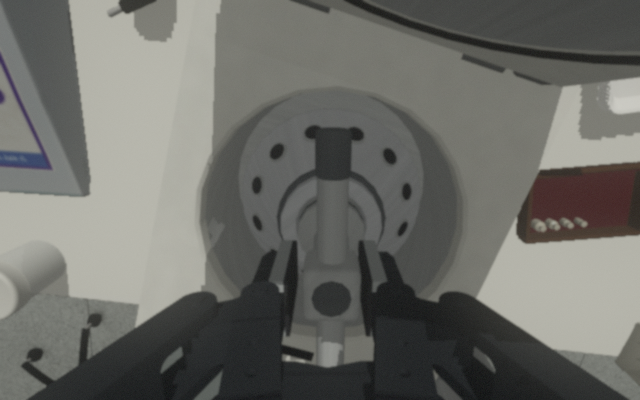

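Call:
{"method": "carry_out", "body": {
  "travel": [
    [0,0,0],
    [0,0,0],
    [0,0,0],
    [0,0,0],
    [0,0,0],
    [0,0,0],
    [0,0,0],
    [0,0,0],
    [0,0,0],
    [0,0,0]
  ],
  "turn": [0.06,0.12,0.18,0.24,0.3,0.36,0.42,0.48,0.54,0.6],
  "gripper": 0.42
}}

```text
clock: 7.35
tcp_pos: [0.5087, -0.1473, 0.1757]
eef_rot: [0.971, -0.238, 0.003, -0.005]
ft_force: [0.0, -0.1, -0.8]
grip_width: 0.0247
```

Run:
```python
from h import *
p,R,s=tool();print(p,R[:,0],s["qpos"],s["clock"],s["ft_force"],s["wrist_torque"],s["grip_width"]); snap("wrist","w4")
```

```text
[ 0.5087 -0.1473  0.1757] [ 0.8864 -0.4629  0.0039] [ 0.21    0.6726 -0.0159  1.9374  0.0014  0.5249 -1.8556] 7.35 [ 0.0271 -0.108  -0.8466] [-0.1138 -0.0507  0.1461] 0.024723558987547835
```

View pics/w4.png

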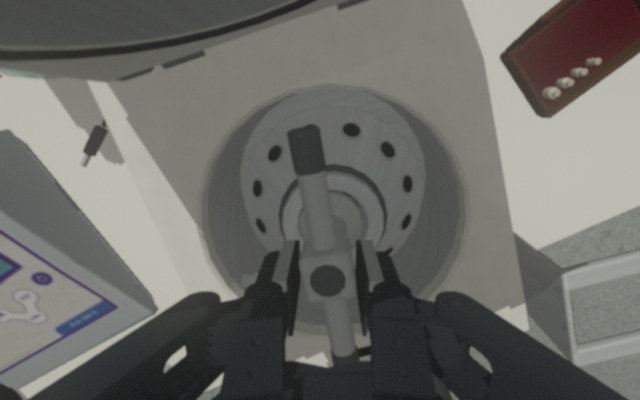

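Call:
{"method": "carry_out", "body": {
  "travel": [
    [0,0,3],
    [0,0,6],
    [0,0,7],
    [0,0,7],
    [0,0,7],
    [0,0,7],
    [0,0,7],
    [0,0,7],
    [0,0,7],
    [0,0,7]
  ],
  "turn": [0,0,0,0,0,0,0,0,0,0],
  "gripper": 1
}}

```text
clock: 8.4
tcp_pos: [0.5126, -0.1502, 0.1736]
eef_rot: [0.971, -0.239, 0.009, -0.004]
ft_force: [-3.4, -2.5, 36.1]
grip_width: 0.0205
```

Call:
{"method": "carry_out", "body": {
  "travel": [
    [0,0,0],
    [0,0,0],
    [0,0,0],
    [0,0,0],
    [0,0,0],
    [0,0,0],
    [0,0,0],
    [0,0,0],
    [0,0,0],
    [0,0,0]
  ],
  "turn": [0.08,0.16,0.24,0.32,0.4,0.48,0.56,0.64,0.72,0.8]
}}

```text
clock: 9.4
tcp_pos: [0.5105, -0.152, 0.1742]
eef_rot: [0.8, -0.6, 0.006, -0.005]
ft_force: [-5.6, -2.6, 9.3]
grip_width: 0.0204
```

Run:
```python
from h import *
p,R,s=tool();print(p,R[:,0],np.degrees(np.arctan2(R[1,0],R[0,0])),s["qpos"],s["clock"],s["ft_force"],s["wrist_torque"],s["grip_width"]); snap("wrist","w5")
```

```text
[ 0.5105 -0.152   0.1742] [ 0.281  -0.9597  0.0037] -73.68175386436332 [ 0.0787  0.6886  0.2093  1.9453 -0.279   0.5196 -2.3739] 9.4 [-5.5773 -2.6161  9.2924] [-1.0339  1.531   0.2356] 0.020378585698197844
```

View pics/w5.png

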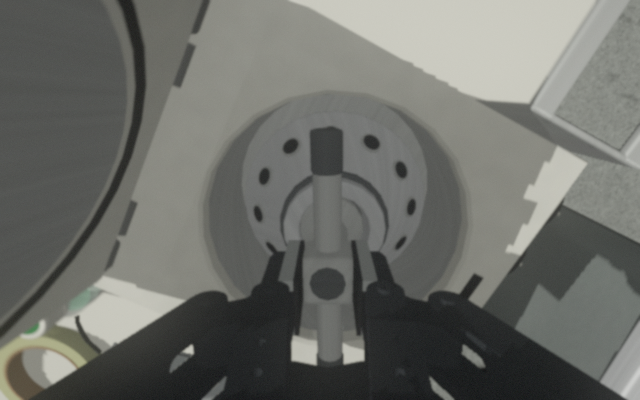

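Call:
{"method": "carry_out", "body": {
  "travel": [
    [0,0,0],
    [0,0,0],
    [0,0,-4],
    [0,0,-14],
    [0,0,-24],
    [0,0,-33],
    [0,0,-33],
    [0,0,-33],
    [0,0,-33],
    [0,0,-33]
  ],
  "turn": [0,0,0,0,0,-0.1,-0.24,-0.39,-0.53,-0.68],
  "gripper": -0.2
}}

```text
clock: 10.45
tcp_pos: [0.5103, -0.1522, 0.2082]
eef_rot: [0.955, -0.297, 0.008, -0.003]
ft_force: [0.9, 0.2, 0.1]
grip_width: 0.0512
```

Call:
{"method": "carry_out", "body": {
  "travel": [
    [0,0,0],
    [0,0,0],
    [0,0,0],
    [0,0,0],
    [0,0,0],
    [0,0,0],
    [0,0,0],
    [0,0,0],
    [0,0,0],
    [0,0,0]
  ],
  "turn": [-0.15,-0.3,-0.45,-0.6,-0.75,-0.9,-1.05,-1.2,-1.34,-1.49]
}}

```text
clock: 11.45
tcp_pos: [0.5106, -0.1527, 0.2091]
eef_rot: [0.902, 0.432, 0.008, 0.005]
ft_force: [-0.4, 0.5, 0.5]
grip_width: 0.0511
```

Run:
```python
from h import *
p,R,s=tool();print(p,R,np.degrees(np.arctan2(R[1,0],R[0,0])),s["qpos"],s["clock"],s["ft_force"],s["wrist_torque"],s["grip_width"])
print(onzf("w5",(328,284),.170),onzf("w4",(327,281),.170),onzf("w3",(332,298),.184))
snap("wrist","w6")
```

```text
[ 0.5106 -0.1527  0.2091] [[ 0.6272  0.7787  0.0184]
 [ 0.7788 -0.6273 -0.0016]
 [ 0.0103  0.0154 -0.9998]] 51.15583733982258 [ 0.4528  0.6416 -0.4019  1.897   0.39    0.6607 -0.8629] 11.45 [-0.4164  0.4574  0.4821] [ 0.005   0.0478 -0.0473] 0.05114473264414855
[ 0.5093 -0.1475  0.17  ] [ 0.5062 -0.1444  0.17  ] [ 0.5071 -0.1477  0.184 ]
```

View pics/w6.png

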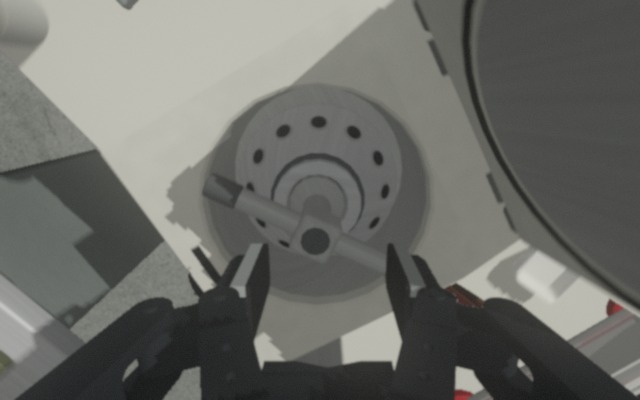

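Run:
```python
from h import *
print(onzf("w6",(315,241),.170))
a=onzf("w6",(207,186),.159)[:2];b=onzf("w6",(315,241),.17)[:2];d=a-b;print(np.degrees(np.arctan2(d[1],d[0])),np.linalg.norm(d))
```

```text
[ 0.5063 -0.1473  0.17  ]
115.93498247076509 0.06038820491710491
```

Call:
{"method": "carry_out", "body": {
  "travel": [
    [0,0,0],
    [0,0,0],
    [0,0,0],
    [0,0,0],
    [0,0,0],
    [0,0,0],
    [0,0,0],
    [0,0,0],
    [0,0,0],
    [0,0,0]
  ],
  "turn": [-0.14,-0.28,-0.42,-0.56,-0.7,-0.84,-0.96,-0.96,-0.96,-0.96],
  "gripper": -0.2
}}

```text
clock: 12.5
tcp_pos: [0.5106, -0.1531, 0.2092]
eef_rot: [0.6, 0.8, 0.005, 0.008]
ft_force: [0.3, 0.9, -0.4]
grip_width: 0.0514
```

Run:
```python
from h import *
p,R,s=tool();print(p,R,np.degrees(np.arctan2(R[1,0],R[0,0])),s["qpos"],s["clock"],s["ft_force"],s["wrist_torque"],s["grip_width"])
snap("wrist","w7")
```

```text
[ 0.5106 -0.1531  0.2092] [[-0.2802  0.9598  0.0185]
 [ 0.9599  0.2803 -0.0021]
 [-0.0072  0.0172 -0.9998]] 106.27143959027688 [ 0.6128  0.6932 -0.6785  1.8886  0.6221  0.761  -0.129 ] 12.5 [ 0.3231  0.9249 -0.4388] [0.0075 0.0057 0.0116] 0.05141379505850211
```

View pics/w7.png

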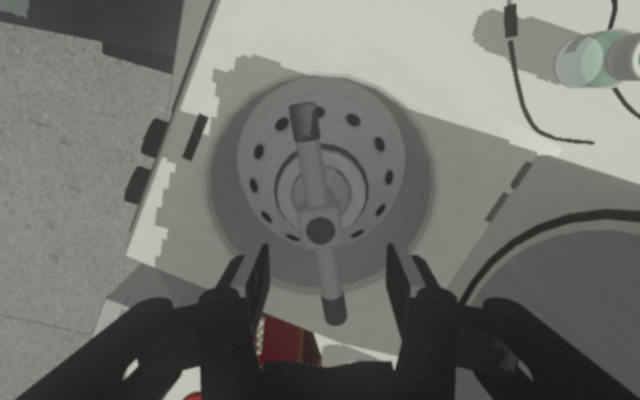

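Run:
```python
from h import *
a=onzf("w7",(303,104),.159)[:2];b=onzf("w7",(336,324),.159)[:2];d=a-b;print(np.degrees(np.arctan2(d[1],d[0])),np.linalg.norm(d),(a+b)/2, onzf("w7",(320,231),.170))
```

```text
113.87976182483199 0.12443553208392358 [ 0.507  -0.1485] [ 0.5061 -0.1475  0.17  ]
```

Call:
{"method": "carry_out", "body": {
  "travel": [
    [2,-1,0],
    [4,-2,0],
    [6,-2.5,0],
    [6,-2.5,8],
    [6,-2.5,18],
    [6,-2.5,28],
    [6,-2.5,35],
    [6,-2.5,36],
    [6,-2.5,36],
    [6,-2.5,36]
  ],
  "turn": [-0.06,-0.12,-0.13,-0.13,-0.13,-0.13,-0.13,-0.13,-0.13,-0.13]
}}

```text
clock: 13.55
tcp_pos: [0.5074, -0.1479, 0.1733]
eef_rot: [0.546, 0.838, 0.004, 0.008]
ft_force: [0.1, 0.2, 0.3]
grip_width: 0.0514
```

Call:
{"method": "carry_out", "body": {
  "travel": [
    [0,0,0],
    [0,0,0],
    [0,0,0],
    [0,0,0],
    [0,0,0],
    [0,0,0],
    [0,0,0],
    [0,0,0],
    [0,0,0],
    [0,0,0]
  ],
  "turn": [0,0,0,0,0,0,0,0,0.05,0.12],
  "gripper": 1
}}

```text
clock: 14.55
tcp_pos: [0.5074, -0.1482, 0.1737]
eef_rot: [0.597, 0.803, 0.005, 0.008]
ft_force: [-1.7, -1.2, 7.2]
grip_width: 0.0206
```

Run:
```python
from h import *
p,R,s=tool();print(p,R,np.degrees(np.arctan2(R[1,0],R[0,0])),s["qpos"],s["clock"],s["ft_force"],s["wrist_torque"],s["grip_width"])
```

```text
[ 0.5074 -0.1482  0.1737] [[-0.2882  0.9574  0.0191]
 [ 0.9575  0.2883 -0.0026]
 [-0.008   0.0175 -0.9998]] 106.7496373949586 [ 0.5761  0.7364 -0.6315  1.9345  0.6885  0.6759 -0.1904] 14.55 [-1.715  -1.2118  7.2482] [-0.2846  0.2804  0.1449] 0.02055783004967663
```

Call:
{"method": "carry_out", "body": {
  "travel": [
    [0,0,0],
    [0,0,0],
    [0,0,0],
    [0,0,0],
    [0,0,0],
    [0,0,0],
    [0,0,0],
    [0,0,0],
    [0,0,0],
    [0,0,0]
  ],
  "turn": [0.14,0.28,0.42,0.56,0.7,0.84,0.98,1.12,1.26,1.4]
}}

```text
clock: 15.55
tcp_pos: [0.5062, -0.1499, 0.1734]
eef_rot: [0.974, 0.226, 0.008, 0.004]
ft_force: [-1.8, -2.3, 1.1]
grip_width: 0.0206
```

Run:
```python
from h import *
p,R,s=tool();print(p,R,np.degrees(np.arctan2(R[1,0],R[0,0])),s["qpos"],s["clock"],s["ft_force"],s["wrist_torque"],s["grip_width"])
snap("wrist","w8")
```

```text
[ 0.5062 -0.1499  0.1734] [[ 0.8973  0.4411  0.0166]
 [ 0.4413 -0.8974 -0.0048]
 [ 0.0128  0.0117 -0.9999]] 26.18616777445963 [ 0.3461  0.6775 -0.2381  1.9471  0.2994  0.5333 -1.2119] 15.55 [-1.8181 -2.266   1.0769] [-1.0179  0.5344  0.1396] 0.020605191912765976
```

View pics/w8.png

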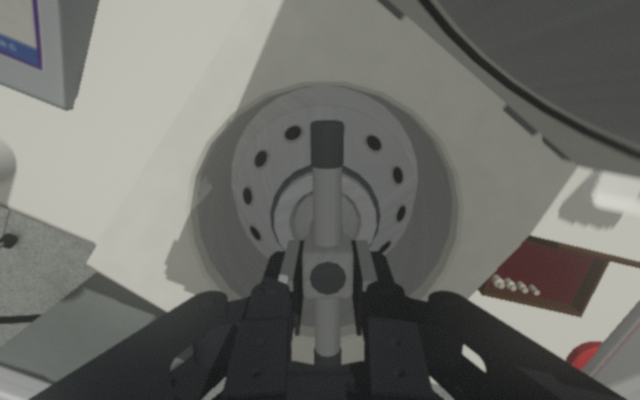

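Turning well; continuing the stroke.

Call:
{"method": "carry_out", "body": {
  "travel": [
    [0,0,0],
    [0,0,0],
    [0,0,0],
    [0,0,0],
    [0,0,0],
    [0,0,0],
    [0,0,0],
    [0,0,0],
    [0,0,0],
    [0,0,0]
  ],
  "turn": [0.14,0.28,0.42,0.56,0.7,0.84,0.98,1.12,1.26,1.4]
}}

```text
clock: 16.6
tcp_pos: [0.5039, -0.1495, 0.1729]
eef_rot: [0.889, -0.458, 0.006, -0.001]
ft_force: [-3.0, 0.4, 4.3]
grip_width: 0.0205
```

Run:
```python
from h import *
p,R,s=tool();print(p,R,np.degrees(np.arctan2(R[1,0],R[0,0])),s["qpos"],s["clock"],s["ft_force"],s["wrist_torque"],s["grip_width"])
```

```text
[ 0.5039 -0.1495  0.1729] [[ 0.5812 -0.8137  0.0115]
 [-0.8137 -0.5812 -0.004 ]
 [ 0.01   -0.0071 -0.9999]] -54.464823605577564 [ 0.1098  0.6792  0.1473  1.9619 -0.1902  0.5012 -2.1304] 16.6 [-2.9698  0.4387  4.2617] [-0.1186  1.2724  0.1729] 0.020502118225965323
```

Call:
{"method": "carry_out", "body": {
  "travel": [
    [0,0,0],
    [0,0,0],
    [0,0,0],
    [0,0,0],
    [0,0,0],
    [0,0,0],
    [0,0,0],
    [0,0,0],
    [0,0,0],
    [0,0,0]
  ],
  "turn": [0.12,0.24,0.36,0.48,0.55,0.55,0.55,0.55,0.55,0.55]
}}

```text
clock: 17.6
tcp_pos: [0.5035, -0.1491, 0.1728]
eef_rot: [0.732, -0.681, 0.005, -0.002]
ft_force: [-0.5, 2.3, 3.1]
grip_width: 0.0209
```

Call:
{"method": "carry_out", "body": {
  "travel": [
    [0,0,0],
    [0,0,0],
    [0,0,-4],
    [0,0,-14],
    [0,0,-24],
    [0,0,-34],
    [0,0,-34],
    [0,0,-34],
    [0,0,-34],
    [0,0,-34]
  ],
  "turn": [0,0,0,0,0,-0.1,-0.24,-0.39,-0.53,-0.68],
  "gripper": -0.2
}}

```text
clock: 18.6
tcp_pos: [0.5035, -0.1493, 0.2079]
eef_rot: [0.918, -0.396, 0.006, -0.001]
ft_force: [0.8, -1.3, 0.3]
grip_width: 0.0511
```

Run:
```python
from h import *
p,R,s=tool();print(p,R,np.degrees(np.arctan2(R[1,0],R[0,0])),s["qpos"],s["clock"],s["ft_force"],s["wrist_torque"],s["grip_width"])
```

```text
[ 0.5035 -0.1493  0.2079] [[ 0.6867 -0.7269  0.012 ]
 [-0.7269 -0.6868 -0.0041]
 [ 0.0112 -0.006  -0.9999]] -46.62853692763864 [ 0.115   0.6205  0.1366  1.9328 -0.1417  0.5846 -2.0409] 18.6 [ 0.7763 -1.3429  0.2845] [0.0124 0.0395 0.0494] 0.0511331592677784
```

Call:
{"method": "carry_out", "body": {
  "travel": [
    [0,0,0],
    [0,0,0],
    [0,0,0],
    [0,0,0],
    [0,0,0],
    [0,0,0],
    [0,0,0],
    [0,0,0],
    [0,0,0],
    [0,0,0]
  ],
  "turn": [-0.145,-0.29,-0.435,-0.58,-0.725,-0.87,-1.015,-1.16,-1.305,-1.45]
}}

```text
clock: 19.6
tcp_pos: [0.5038, -0.15, 0.2088]
eef_rot: [0.949, 0.315, 0.005, 0.005]
ft_force: [-0.6, -1.3, -0.3]
grip_width: 0.0514
```

Call:
{"method": "carry_out", "body": {
  "travel": [
    [0,0,0],
    [0,0,0],
    [0,0,0],
    [0,0,0],
    [0,0,0],
    [0,0,0],
    [0,0,0],
    [0,0,0],
    [0,0,0],
    [0,0,0]
  ],
  "turn": [-0.145,-0.29,-0.435,-0.58,-0.725,-0.87,-1.0,-1.02,-1.02,-1.02]
}}

```text
clock: 20.6
tcp_pos: [0.5038, -0.1503, 0.2091]
eef_rot: [0.675, 0.738, 0.002, 0.007]
ft_force: [-0.2, 0.0, 1.0]
grip_width: 0.0513
```

Run:
```python
from h import *
p,R,s=tool();print(p,R,np.degrees(np.arctan2(R[1,0],R[0,0])),s["qpos"],s["clock"],s["ft_force"],s["wrist_torque"],s["grip_width"])
snap("wrist","w9")
```

```text
[ 0.5038 -0.1503  0.2091] [[-0.088   0.996   0.0133]
 [ 0.9961  0.0881 -0.0068]
 [-0.008   0.0127 -0.9999]] 95.04617384270706 [ 0.5584  0.666  -0.588   1.9089  0.557   0.7189 -0.2695] 20.6 [-0.1733  0.0377  1.0303] [ 0.0001 -0.0128  0.0244] 0.0513373105943754
```

View pics/w9.png

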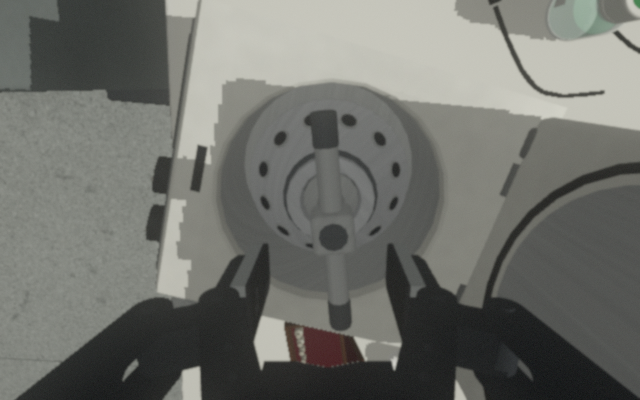

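Run:
```python
from h import *
a=onzf("w9",(323,112),.157)[:2];b=onzf("w9",(341,330),.157)[:2];d=a-b;print(np.degrees(np.arctan2(d[1],d[0])),np.linalg.norm(d),(a+b)/2, onzf("w9",(333,237),.168))
```

```text
99.63745257923695 0.12550514288332854 [ 0.5073 -0.1493] [ 0.5068 -0.1475  0.168 ]
```

Call:
{"method": "carry_out", "body": {
  "travel": [
    [1,1.5,0],
    [2,3,4],
    [2,3,12],
    [2,3,22],
    [2,3,32],
    [2,3,37],
    [2,3,37],
    [2,3,37],
    [2,3,37],
    [2,3,37]
  ],
  "turn": [-0.05,-0.08,-0.08,-0.08,-0.08,-0.08,-0.08,-0.08,-0.08,-0.08]
}}

```text
clock: 21.65
tcp_pos: [0.5074, -0.1482, 0.1724]
eef_rot: [0.645, 0.764, 0.002, 0.008]
ft_force: [-0.4, -0.5, -0.5]
grip_width: 0.051
```

Call:
{"method": "carry_out", "body": {
  "travel": [
    [0,0,0],
    [0,0,0],
    [0,0,0],
    [0,0,0],
    [0,0,0],
    [0,0,0],
    [0,0,0],
    [0,0,0],
    [0,0,0],
    [0,0,0]
  ],
  "turn": [0,0,0,0,0,0,0,0.05,0.12,0.2],
  "gripper": 1
}}

```text
clock: 22.65
tcp_pos: [0.5071, -0.1484, 0.1727]
eef_rot: [0.719, 0.695, 0.002, 0.007]
ft_force: [-1.7, 0.1, 6.3]
grip_width: 0.0206
```

Call:
{"method": "carry_out", "body": {
  "travel": [
    [0,0,0],
    [0,0,0],
    [0,0,0],
    [0,0,0],
    [0,0,0],
    [0,0,0],
    [0,0,0],
    [0,0,0],
    [0,0,0],
    [0,0,0]
  ],
  "turn": [0.13,0.26,0.39,0.52,0.65,0.78,0.91,1.04,1.17,1.3]
}}

```text
clock: 23.65
tcp_pos: [0.506, -0.149, 0.1725]
eef_rot: [0.993, 0.116, 0.005, 0.005]
ft_force: [-0.6, -1.8, 1.9]
grip_width: 0.0204
```

Run:
```python
from h import *
p,R,s=tool();print(p,R,np.degrees(np.arctan2(R[1,0],R[0,0])),s["qpos"],s["clock"],s["ft_force"],s["wrist_torque"],s["grip_width"])
```

```text
[ 0.506  -0.149   0.1725] [[ 0.9732  0.2296  0.0114]
 [ 0.2297 -0.9732 -0.0083]
 [ 0.0092  0.0107 -0.9999]] 13.280125839215453 [ 0.2816  0.6748 -0.1401  1.9485  0.1898  0.5181 -1.3313] 23.65 [-0.6018 -1.77    1.9055] [-0.4683  0.5305  0.1768] 0.0203791720686397
```

Call:
{"method": "carry_out", "body": {
  "travel": [
    [0,0,0],
    [0,0,0],
    [0,0,0],
    [0,0,0],
    [0,0,0],
    [0,0,0],
    [0,0,0],
    [0,0,0],
    [0,0,0],
    [0,0,0]
  ],
  "turn": [0.06,0.12,0.18,0.24,0.3,0.36,0.42,0.48,0.54,0.6]
}}

```text
clock: 24.65
tcp_pos: [0.5052, -0.1491, 0.1723]
eef_rot: [0.983, -0.184, 0.005, 0.003]
ft_force: [-2.5, 0.3, 3.4]
grip_width: 0.0204
```

Run:
```python
from h import *
p,R,s=tool();print(p,np.degrees(np.arctan2(R[1,0],R[0,0])),s["qpos"],s["clock"],s["ft_force"],s["wrist_torque"],s["grip_width"])
```

```text
[ 0.5052 -0.1491  0.1723] -21.203957372748725 [ 0.1801  0.6748  0.0254  1.9547 -0.0199  0.5014 -1.7237] 24.65 [-2.4645  0.2988  3.4319] [-0.1234  0.5999  0.1444] 0.020392440873576646
```

Call:
{"method": "carry_out", "body": {
  "travel": [
    [0,0,0],
    [0,0,0],
    [0,0,0],
    [0,0,0],
    [0,0,0],
    [0,0,0],
    [0,0,0],
    [0,0,0],
    [0,0,0],
    [0,0,0]
  ],
  "turn": [0.04,0.08,0.12,0.16,0.2,0.24,0.28,0.32,0.36,0.4]
}}

```text
clock: 25.65
tcp_pos: [0.5049, -0.1489, 0.1722]
eef_rot: [0.926, -0.377, 0.006, 0.002]
ft_force: [-1.4, 0.0, 2.8]
grip_width: 0.0204
```

Run:
```python
from h import *
p,R,s=tool();print(p,np.degrees(np.arctan2(R[1,0],R[0,0])),s["qpos"],s["clock"],s["ft_force"],s["wrist_torque"],s["grip_width"])
```

```text
[ 0.5049 -0.1489  0.1722] -44.30646029472075 [ 0.1131  0.6807  0.135   1.9585 -0.1643  0.5021 -1.9823] 25.65 [-1.44    0.0367  2.7911] [0.1918 0.7508 0.1764] 0.020434712545406863
```

Call:
{"method": "carry_out", "body": {
  "travel": [
    [0,0,0],
    [0,0,0],
    [0,0,0],
    [0,0,0],
    [0,0,0],
    [0,0,0],
    [0,0,0],
    [0,0,0],
    [0,0,0],
    [0,0,0]
  ],
  "turn": [0.05,0.1,0.15,0.2,0.25,0.3,0.35,0.4,0.45,0.5]
}}

```text
clock: 26.65
tcp_pos: [0.5065, -0.1491, 0.1726]
eef_rot: [0.806, -0.592, 0.008, 0.001]
ft_force: [-0.2, -0.8, 4.0]
grip_width: 0.0204
```

Run:
```python
from h import *
p,R,s=tool();print(p,np.degrees(np.arctan2(R[1,0],R[0,0])),s["qpos"],s["clock"],s["ft_force"],s["wrist_torque"],s["grip_width"])
snap("wrist","w10")
```

```text
[ 0.5065 -0.1491  0.1726] -72.60097055031949 [ 0.0303  0.6946  0.2714  1.9608 -0.3396  0.5154 -2.301 ] 26.65 [-0.2398 -0.8019  3.9844] [-0.3216  0.1415  2.4277] 0.02043851337831258
```

View pics/w10.png

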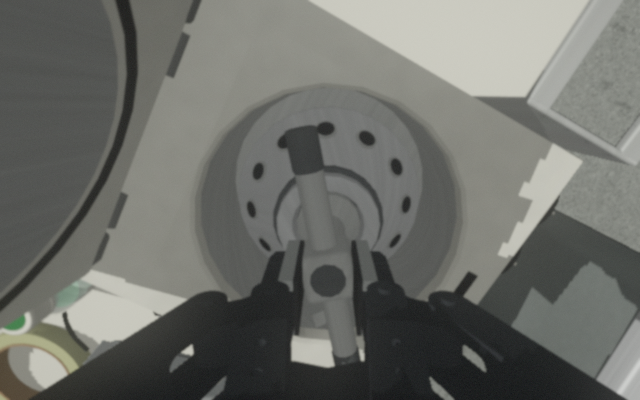

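Call:
{"method": "carry_out", "body": {
  "travel": [
    [0,0,0],
    [0,0,0],
    [0,0,-3],
    [0,0,-12],
    [0,0,-27],
    [0,0,-44],
    [0,0,-62],
    [0,0,-80],
    [0,0,-98],
    [0,0,-112]
  ],
  "turn": [-0.08,-0.14,-0.14,-0.14,-0.14,-0.14,-0.14,-0.14,-0.14,-0.14]
}}

```text
clock: 27.7
tcp_pos: [0.5054, -0.1479, 0.2863]
eef_rot: [0.843, -0.538, 0.008, 0.0]
ft_force: [-0.8, -0.3, -2.8]
grip_width: 0.0201
```

Run:
```python
from h import *
p,R,s=tool();print(p,R,np.degrees(np.arctan2(R[1,0],R[0,0])),s["qpos"],s["clock"],s["ft_force"],s["wrist_torque"],s["grip_width"])
snap("wrist","w11");snap("side","s11")
a=cv2.imread("pics/s11.png")[60:240,240:410]; cv2.imwrite("pics/s11c.png",cv2.convertScaleAbs(cv2.resize(a,None,fx=3.3,fy=3.3,interpolation=cv2.INTER_CUBIC),alpha=1.3))
```

```text
[ 0.5054 -0.1479  0.2863] [[ 0.4219 -0.9066  0.0135]
 [-0.9065 -0.422  -0.0095]
 [ 0.0143 -0.0082 -0.9999]] -65.0450694769226 [-0.0131  0.5238  0.328   1.8464 -0.2207  0.7914 -2.2786] 27.7 [-0.7599 -0.2599 -2.8462] [ 0.0356 -0.0035 -0.0148] 0.020080678723354905
```

View pics/w11.png

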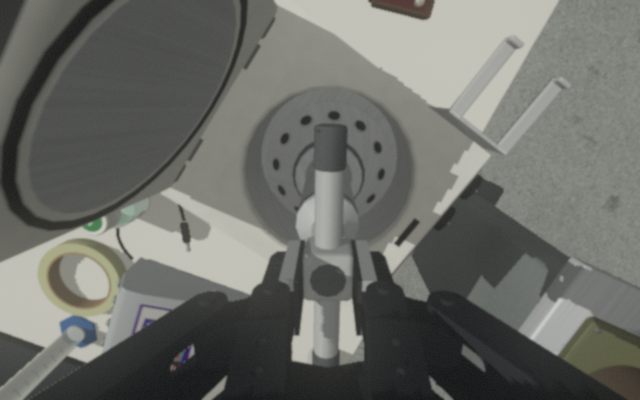

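View pics/s11c.png

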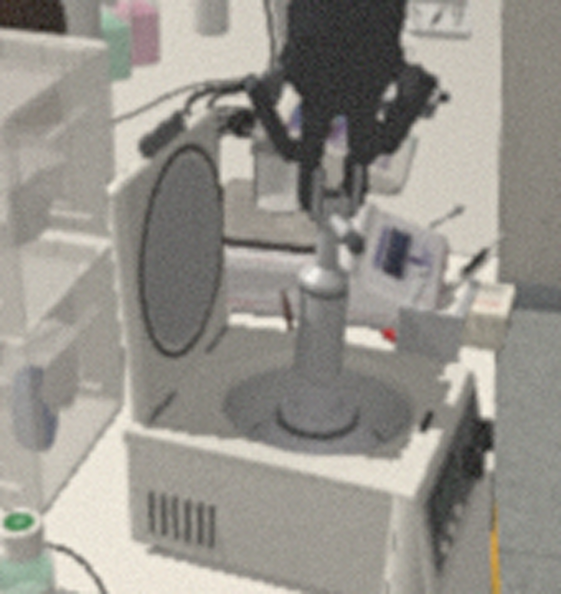

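Run:
```python
import cv2
a=cv2.imread("pics/w11.png")[20:170,430:590]; cv2.imwrite("pics/w11c.png",cv2.convertScaleAbs(cv2.resize(a,None,fx=4,fy=4,interpolation=cv2.INTER_CUBIC),alpha=1.2))
```

```text
(no output)
```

View pics/w11c.png

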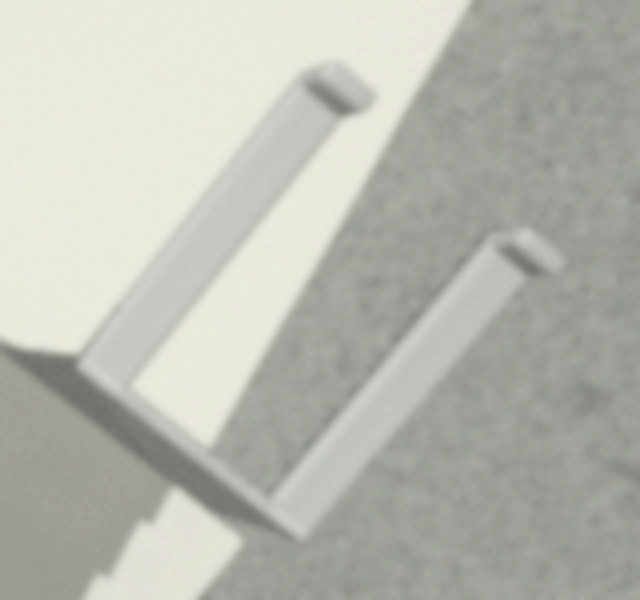

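Run:
```python
from h import *
g=lambda x,y,z=.158:onzf("w11",(430+x/4,20+y/4),z)[:2]
ai,at,bi,bt=g(132,387),g(340,113),g(270,497),g(488,237)
print(ai,at,bi,bt,np.linalg.norm(ai-bi),np.linalg.norm(at-bt),np.linalg.norm(at-ai),np.linalg.norm(bt-bi))
m0=(ai+bi)/2;m1=(at+bt)/2;d=m1-m0;print(m0,m1,np.degrees(np.arctan2(d[0],-d[1])))
x=ai-bi;print("x dir",np.degrees(np.arctan2(x[1],x[0]))); x=at-bt;print(np.degrees(np.arctan2(x[1],x[0])))
u=d/np.linalg.norm(d); print("from base seat",m0+u*.030," from tip seat",m1-u*.022)
```

```text
[ 0.4439 -0.2363] [ 0.4358 -0.2891] [ 0.4118 -0.2301] [ 0.4023 -0.2831] 0.03271659049972298 0.03398633309503981 0.05343493734168227 0.053830103437320885
[ 0.4279 -0.2332] [ 0.419  -0.2861] -9.468941224535524
x dir -10.923672840145356
-10.202956043700645
from base seat [ 0.4229 -0.2628]  from tip seat [ 0.4227 -0.2644]
```

Call:
{"method": "carry_out", "body": {
  "travel": [
    [0,0,-25],
    [0,0,-50],
    [16,20,-56],
    [34,44,-56],
    [53,68,-56],
    [72,92,-56],
    [91,116,-56],
    [109,140,-56],
    [121,156,-56],
    [127,164,-56]
  ],
  "turn": [0,0,-0.1,-0.24,-0.38,-0.52,-0.66,-0.8,-0.9,-0.94]
}}

```text
clock: 28.8
tcp_pos: [0.4083, -0.3342, 0.3425]
eef_rot: [0.995, -0.099, 0.008, 0.004]
ft_force: [0.0, -1.2, -2.8]
grip_width: 0.0198
```

Run:
```python
from h import *
p,R,s=tool();print(p,R,np.degrees(np.arctan2(R[1,0],R[0,0])),s["qpos"],s["clock"],s["ft_force"],s["wrist_torque"],s["grip_width"])
snap("wrist","w12")
```

```text
[ 0.4083 -0.3342  0.3425] [[ 0.9802 -0.1973  0.0151]
 [-0.1972 -0.9803 -0.0098]
 [ 0.0168  0.0066 -0.9998]] -11.37397728770831 [ 0.5354  0.4402  0.0974  1.7546 -0.0527  0.9313 -1.1151] 28.8 [ 0.0175 -1.2077 -2.8331] [0.0091 0.046  0.0739] 0.019807616664345426
```

View pics/w12.png

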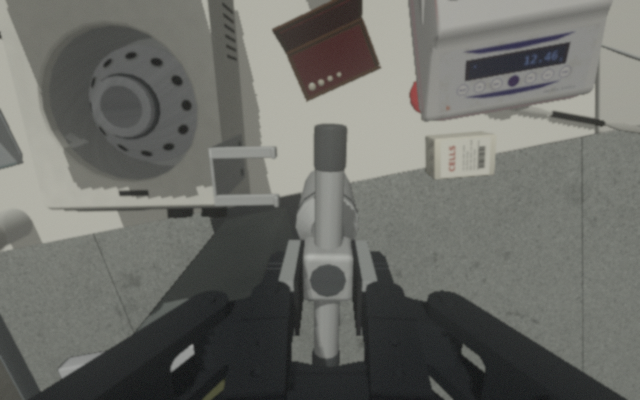

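Call:
{"method": "carry_out", "body": {
  "travel": [
    [0,0,15],
    [0,0,33],
    [0,0,51],
    [0,0,69],
    [0,0,87],
    [0,0,105],
    [0,0,123],
    [0,0,138],
    [0,0,146],
    [0,0,146]
  ],
  "turn": [0,0,0,0,0,0,0,0,0,0]
}}

```text
clock: 29.85
tcp_pos: [0.4095, -0.3359, 0.1955]
eef_rot: [0.995, -0.1, 0.007, 0.004]
ft_force: [-0.5, 0.5, -2.8]
grip_width: 0.0202
```

Run:
```python
from h import *
p,R,s=tool();print(p,R,np.degrees(np.arctan2(R[1,0],R[0,0])),s["qpos"],s["clock"],s["ft_force"],s["wrist_torque"],s["grip_width"])
snap("wrist","w13");snap("side","s13")
a=cv2.imread("pics/s13.png")[60:240,260:430]; cv2.imwrite("pics/s13c.png",cv2.convertScaleAbs(cv2.resize(a,None,fx=3.3,fy=3.3,interpolation=cv2.INTER_CUBIC),alpha=1.3))
```

```text
[ 0.4095 -0.3359  0.1955] [[ 0.9798 -0.1995  0.0127]
 [-0.1994 -0.9799 -0.0089]
 [ 0.0142  0.0062 -0.9999]] -11.500491819282905 [ 0.5596  0.64    0.0653  1.9319 -0.0739  0.5565 -1.0974] 29.85 [-0.5397  0.4537 -2.8035] [ 0.0545  0.0079 -0.0701] 0.020237631765411337
```

View pics/w13.png

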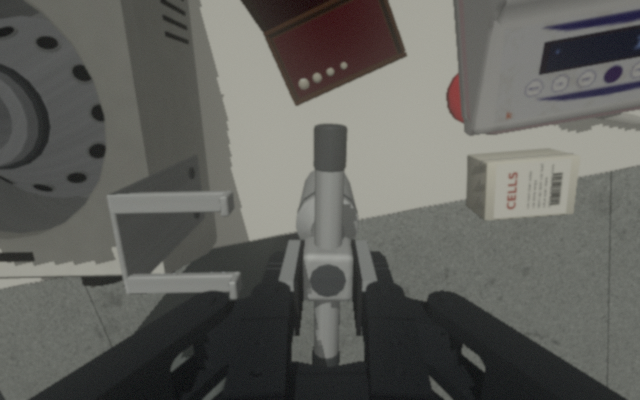

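View pics/s13c.png

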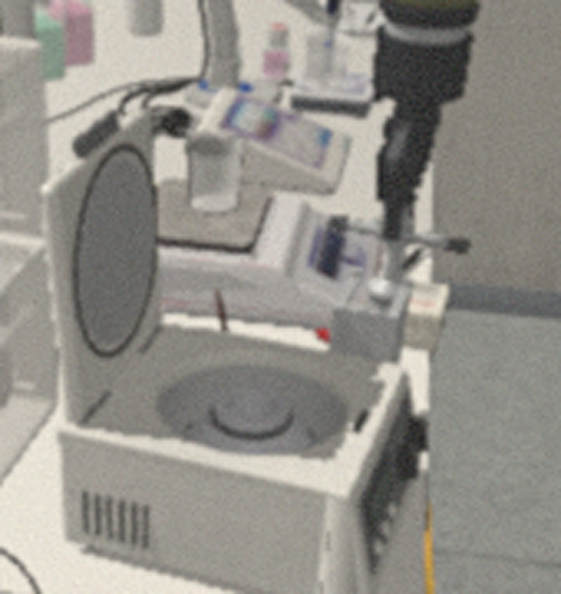

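Run:
```python
from h import *
p,R,s=tool()
g=lambda x,y,z=.158:onzf("w13",(x,y),z)[:2]
ai,at,bi,bt=g(120,211),g(221,211),g(127,274),g(230,274)
m0=(ai+bi)/2;m1=(at+bt)/2;d=m1-m0
print(ai,at,bi,bt,np.linalg.norm(ai-bi),np.linalg.norm(at-bt));u=d/np.linalg.norm(d)
print(np.degrees(np.arctan2(d[0],-d[1])),"seat",m0+u*.029,m1-u*.022)
k=g(328,280,.191);print("hub",k,p)
a=g(330,125,.180);b=g(326,362,.180);print("bar",(a+b)/2,np.linalg.norm(a-b),np.degrees(np.arctan2(*(a-b)[::-1])))
```

```text
[ 0.4459 -0.2404] [ 0.4362 -0.2878] [ 0.4133 -0.2318] [ 0.4028 -0.2828] 0.0337185208510264 0.033775473139255476
-11.677542723745015 seat [ 0.4238 -0.2645] [ 0.4239 -0.2638]
hub [ 0.4078 -0.3344] [ 0.4102 -0.3368  0.1968]
bar [ 0.4133 -0.3355] 0.11091552124397729 -12.411146746505858
```

Call:
{"method": "carry_out", "body": {
  "travel": [
    [1,-6,0],
    [2,-14,0],
    [2,-23,0],
    [2,-32,0],
    [2,-41,0],
    [2,-50,0],
    [2,-59,0],
    [2,-66,0],
    [2,-70,0],
    [2,-70,0]
  ],
  "turn": [0,0,0,0,0,0,0,0,0,0]
}}

```text
clock: 30.95
tcp_pos: [0.4263, -0.2679, 0.1963]
eef_rot: [0.995, -0.099, 0.008, 0.005]
ft_force: [-1.2, -0.8, -2.5]
grip_width: 0.0205
```

Run:
```python
from h import *
p,R,s=tool();print(p,np.degrees(np.arctan2(R[1,0],R[0,0])),s["clock"],s["ft_force"],s["wrist_torque"],s["grip_width"])
snap("wrist","w14")
```

```text
[ 0.4263 -0.2679  0.1963] -11.412698987035096 30.95 [-1.2044 -0.8455 -2.4594] [ 0.0078  0.0523 -0.0368] 0.020522786662115804
```

View pics/w14.png

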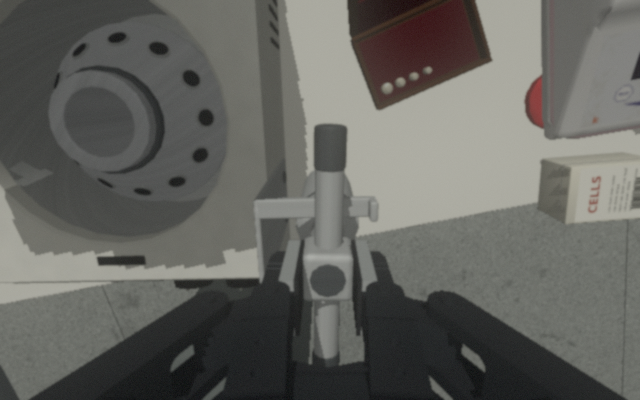

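Call:
{"method": "carry_out", "body": {
  "travel": [
    [0,0,2],
    [0,0,4],
    [0,0,6],
    [0,0,8],
    [0,0,10],
    [0,0,12],
    [0,0,13],
    [0,0,14],
    [0,0,14.5],
    [0,0,15]
  ],
  "turn": [0,0,0,0,0,0,0,0,0,0]
}}

```text
clock: 32.0
tcp_pos: [0.4264, -0.2688, 0.1814]
eef_rot: [0.995, -0.1, 0.008, 0.005]
ft_force: [0.4, 0.1, -2.4]
grip_width: 0.0197
```

Run:
```python
from h import *
p,R,s=tool();print(p,np.degrees(np.arctan2(R[1,0],R[0,0])),s["clock"],s["ft_force"],s["wrist_torque"],s["grip_width"])
snap("wrist","w15")
```

```text
[ 0.4264 -0.2688  0.1814] -11.4581678020236 32.0 [ 0.3918  0.0927 -2.4471] [ 0.0086  0.0239 -0.026 ] 0.01974010357977801
```

View pics/w15.png

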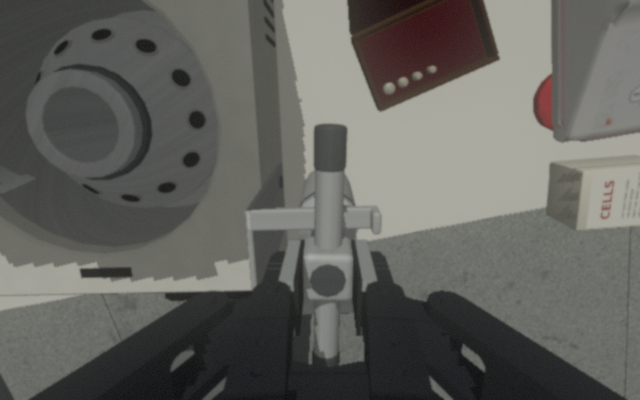

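Call:
{"method": "carry_out", "body": {
  "travel": [
    [0,0,0.4],
    [0,0,0.8],
    [0,0,1.2],
    [0,0,1.6],
    [0,0,2],
    [0,0,2.4],
    [0,0,2.7],
    [0,0,3],
    [0,0,3],
    [0,0,3]
  ],
  "turn": [0,0,0,0,0,0,0,0,0,0]
}}

```text
clock: 33.05
tcp_pos: [0.4266, -0.2688, 0.1794]
eef_rot: [0.995, -0.1, 0.009, 0.005]
ft_force: [-1.8, 1.6, 9.6]
grip_width: 0.02
```

Run:
```python
from h import *
p,R,s=tool();print(p,np.degrees(np.arctan2(R[1,0],R[0,0])),s["clock"],s["ft_force"],s["wrist_torque"],s["grip_width"])
```

```text
[ 0.4266 -0.2688  0.1794] -11.462001967003529 33.05 [-1.7809  1.5732  9.6493] [ 0.4259  0.5938 -0.0147] 0.02001218883461642
```

Call:
{"method": "carry_out", "body": {
  "travel": [
    [0,0,-0.5],
    [0,0,-0.5],
    [0,0,-0.5],
    [0,0,-0.5],
    [0,0,-0.5],
    [0,0,-0.5],
    [0,0,-0.5],
    [0,0,-0.5],
    [0,0,-0.5],
    [0,0,-0.5]
  ],
  "turn": [0,0,0,0,0,0,0,0,0,0],
  "gripper": 0.15
}}

```text
clock: 34.05
tcp_pos: [0.4266, -0.2688, 0.1799]
eef_rot: [0.995, -0.1, 0.009, 0.005]
ft_force: [0.0, 0.6, 0.0]
grip_width: 0.0364
```

Run:
```python
from h import *
p,R,s=tool();print(p,R,np.degrees(np.arctan2(R[1,0],R[0,0])),s["clock"],s["ft_force"],s["wrist_torque"],s["grip_width"])
snap("wrist","w16");snap("side","s16")
a=cv2.imread("pics/s16.png")[60:240,260:430]; cv2.imwrite("pics/s16c.png",cv2.convertScaleAbs(cv2.resize(a,None,fx=3.3,fy=3.3,interpolation=cv2.INTER_CUBIC),alpha=1.3))
```

```text
[ 0.4266 -0.2688  0.1799] [[ 0.9799 -0.1989  0.016 ]
 [-0.1987 -0.98   -0.0115]
 [ 0.018   0.008  -0.9998]] -11.464597884952331 34.05 [0.0468 0.6338 0.0187] [-0.0373  0.006   0.0191] 0.03643968470851577
```

View pics/w16.png

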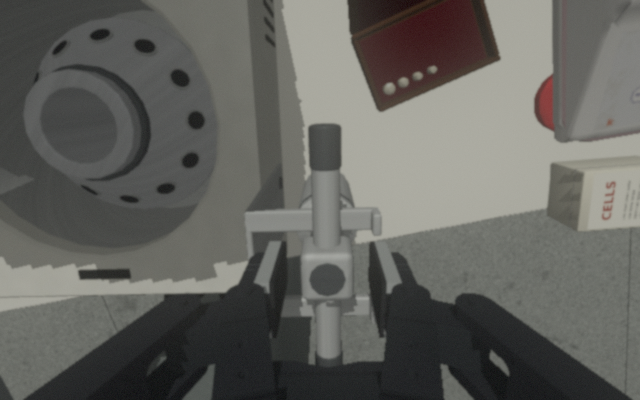

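View pics/s16c.png

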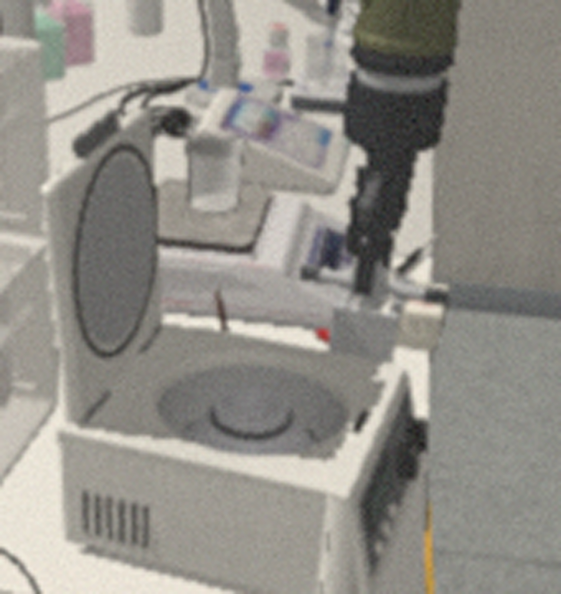

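Call:
{"method": "carry_out", "body": {
  "travel": [
    [0,0,-10],
    [0,0,-30],
    [0,0,-60],
    [0,0,-95],
    [0,0,-130],
    [0,0,-165],
    [0,0,-200],
    [0,0,-230],
    [20,-25,-240],
    [40,-50,-240]
  ],
  "turn": [0,0,0,0,0,0,0,0,0,0]
}}

```text
clock: 35.15
tcp_pos: [0.4724, -0.2257, 0.4235]
eef_rot: [0.995, -0.101, 0.011, 0.006]
ft_force: [0.4, -0.1, -0.1]
grip_width: 0.0358
```

Run:
```python
from h import *
p,R,s=tool();print(p,R,np.degrees(np.arctan2(R[1,0],R[0,0])),s["clock"],s["ft_force"],s["wrist_torque"],s["grip_width"])
snap("wrist","w17")
```

```text
[ 0.4724 -0.2257  0.4235] [[ 0.9792 -0.202   0.0212]
 [-0.2017 -0.9793 -0.0138]
 [ 0.0236  0.0092 -0.9997]] -11.641039993977412 35.15 [ 0.4046 -0.1137 -0.0621] [ 0.0012 -0.0359  0.0251] 0.03583216632967236
```

View pics/w17.png

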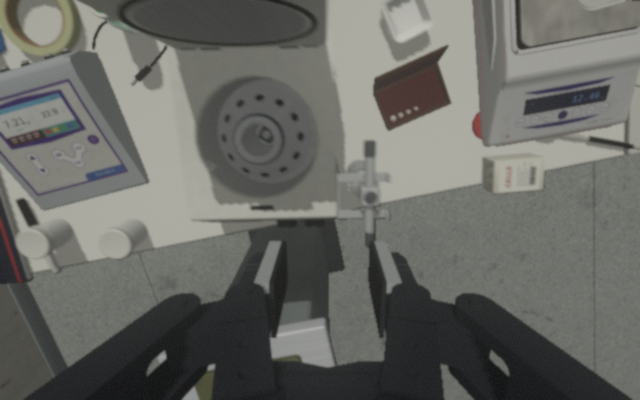

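Call:
{"method": "carry_out", "body": {
  "travel": [
    [10,-12,-5],
    [20,-24,-10],
    [30,-36,-15],
    [40,-48,-20],
    [50,-60,-20],
    [60,-71,-20],
    [69,-79,-20],
    [73,-82,-20],
    [73,-82,-20],
    [73,-82,-20]
  ],
  "turn": [0,0,0,0,0,0,0,0,0,0],
  "gripper": 1
}}

```text
clock: 36.2
tcp_pos: [0.5638, -0.1534, 0.4432]
eef_rot: [0.995, -0.097, 0.011, 0.004]
ft_force: [0.0, 0.1, -0.3]
grip_width: 0.0
```

Run:
```python
from h import *
p,R,s=tool();print(p,R,np.degrees(np.arctan2(R[1,0],R[0,0])),s["clock"],s["ft_force"],s["qpos"],s["grip_width"])
snap("wrist","w18")
print("hubkey",onzf("w17",(370,197),.175),onzf("w17",(265,132),.058))
```

```text
[ 0.5638 -0.1534  0.4432] [[ 0.981  -0.193   0.0221]
 [-0.1928 -0.9812 -0.0092]
 [ 0.0235  0.0048 -0.9997]] -11.11941692659043 36.2 [ 0.0466  0.1169 -0.2541] [ 0.1188  0.45    0.1106  1.4116 -0.046   1.2591 -1.5334] 5.73761162697967e-06
hubkey [ 0.4271 -0.2649  0.175 ] [ 0.5125 -0.148   0.058 ]
```

View pics/w18.png

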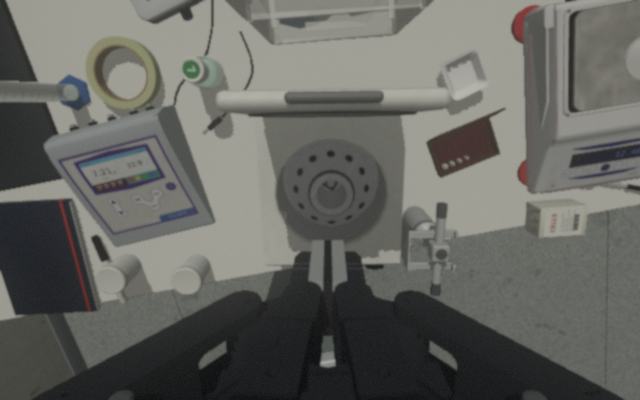

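Run:
```python
import cv2
a=cv2.imread("pics/w18.png")[0:130,200:480]; cv2.imwrite("pics/w18c.png",cv2.convertScaleAbs(cv2.resize(a,None,fx=2.8,fy=2.8,interpolation=cv2.INTER_CUBIC),alpha=1.3))
```

```text
(no output)
```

View pics/w18c.png

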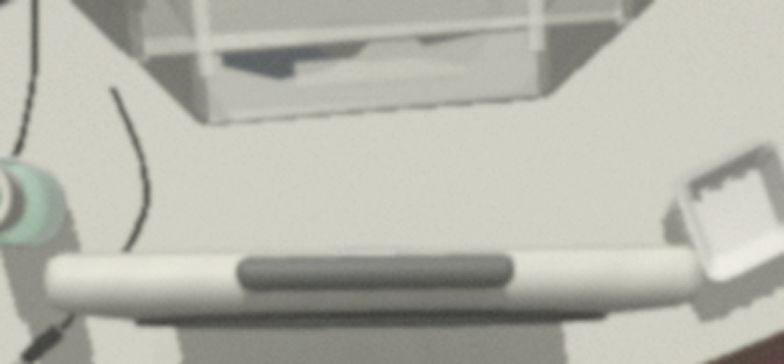

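Run:
```python
from h import *
g=lambda x,y,z:onzf("w18",(200+x/2.8,y/2.8),z)[:2]
psi=np.radians(-11.5);ex=np.array([np.cos(psi),np.sin(psi)]);ey=np.array([-ex[1],ex[0]])
A=np.array([.508,-.148])
L=lambda q:np.array([(q-A)@ex,(q-A)@ey])
for n,q in dict(lipL=(237,273,.317),lipR=(513,271,.317),lipback=(375,256,.315),lipfront=(375,290,.317),lidoutL=(60,255,.315),lidoutR=(680,249,.315),lidinL=(60,308,.315),towL=(205,124,0),towR=(545,95,0)).items():
    w=g(*q);print(n,w,L(w))
```

```text
lipL [ 0.6379 -0.1371] [0.1251 0.0365]
lipR [ 0.6253 -0.2036] [ 0.126  -0.0311]
lipback [ 0.6353 -0.1711] [0.1293 0.0027]
lipfront [ 0.6274 -0.1695] [0.1213 0.0027]
lidoutL [ 0.6505 -0.0952] [0.1291 0.0801]
lidoutR [ 0.6224 -0.245 ] [ 0.1314 -0.0722]
lidinL [ 0.6383 -0.0918] [0.1164 0.081 ]
towL [ 0.7227 -0.1023] [0.2013 0.0876]
towR [ 0.7018 -0.2828] [ 0.2167 -0.0935]
```

Call:
{"method": "carry_out", "body": {
  "travel": [
    [15,1,0],
    [32,2,0],
    [50,3,0],
    [68,3,0],
    [84,3,0],
    [95,3,0],
    [97,3,10],
    [97,3,30],
    [97,3,50],
    [97,3,60]
  ],
  "turn": [0,0,0,0,0,0,0,0,0,0]
}}

```text
clock: 37.25
tcp_pos: [0.6579, -0.1758, 0.3832]
eef_rot: [0.995, -0.097, 0.009, 0.003]
ft_force: [-0.1, 0.2, -0.3]
grip_width: 0.0003
```

Run:
```python
from h import *
p,R,s=tool();print(p,R,np.degrees(np.arctan2(R[1,0],R[0,0])),s["clock"],s["ft_force"],s["qpos"],s["grip_width"])
snap("wrist","w19"); snap("side","s19")
a=cv2.imread("pics/s19.png")[40:220,180:400]; cv2.imwrite("pics/s19c.png",cv2.convertScaleAbs(cv2.resize(a,None,fx=3.3,fy=3.3,interpolation=cv2.INTER_CUBIC),alpha=1.3))
```

```text
[ 0.6579 -0.1758  0.3832] [[ 0.9808 -0.194   0.0181]
 [-0.1938 -0.981  -0.0084]
 [ 0.0194  0.0047 -0.9998]] -11.17854512447495 37.25 [-0.088   0.1903 -0.3043] [ 0.1403  0.6555  0.1071  1.2059 -0.0641  1.264  -1.5225] 0.00029287942191222327
```

View pics/w19.png

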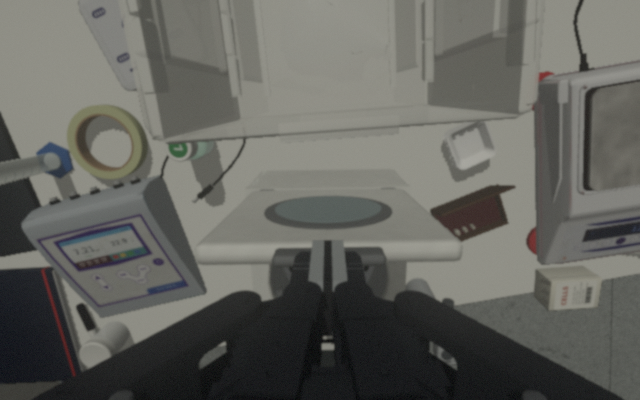

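View pics/s19c.png

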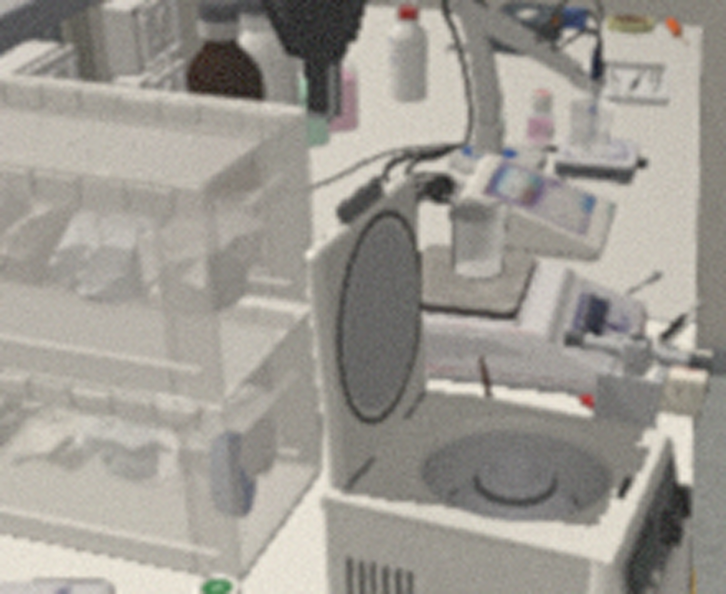

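Run:
```python
from h import *
psi=np.radians(-11.5);ex=np.array([np.cos(psi),np.sin(psi)]);ey=np.array([-ex[1],ex[0]]);A=np.array([.508,-.148])
L=lambda q:np.array([(q-A)@ex,(q-A)@ey])
for n,q in dict(tl=(155,138,.338),tr=(530,115,.338),lidback=(220,241,.316),lidbackR=(450,239,.316),lipfr=(290,250,.317),lipfr2=(375,265,.317),hingeout=(330,190,.131)).items():
    w=onzf("w19",q[:2],q[2])[:2];print(n,w,L(w))
p,R,s=tool();print(p,L(p[:2]))
```

```text
tl [ 0.7239 -0.1039] [0.2028 0.0863]
tr [ 0.6998 -0.28  ] [ 0.2143 -0.0911]
lidback [ 0.6589 -0.1108] [0.1404 0.0665]
lidbackR [ 0.6337 -0.243 ] [ 0.1421 -0.068 ]
lipfr [ 0.6457 -0.1498] [0.1353 0.0256]
lipfr2 [ 0.6263 -0.1972] [ 0.1257 -0.0247]
hingeout [ 0.6276 -0.1722] [0.122  0.0001]
[ 0.6582 -0.1757  0.3838] [0.1527 0.0028]
```

Call:
{"method": "carry_out", "body": {
  "travel": [
    [6,0,0],
    [12,0,0],
    [16,0,5],
    [16,0,15],
    [16,0,27],
    [16,0,39],
    [16,0,51],
    [16,0,63],
    [16,0,72],
    [16,0,75]
  ],
  "turn": [0,0,0,0,0,0,0,0,0,0]
}}

```text
clock: 38.35
tcp_pos: [0.6747, -0.1792, 0.3075]
eef_rot: [0.995, -0.097, 0.008, 0.003]
ft_force: [-0.1, -0.4, -0.2]
grip_width: -0.0002
```

Run:
```python
from h import *
psi=np.radians(-11.5);ex=np.array([np.cos(psi),np.sin(psi)]);ey=np.array([-ex[1],ex[0]]);A=np.array([.508,-.148])
L=lambda q:np.array([(q-A)@ex,(q-A)@ey])
p,R,s=tool();print(p,L(p[:2]),R[:,0],R[:,2],s["clock"],s["ft_force"],s["qpos"],s["grip_width"])
snap("wrist","w20")
```

```text
[ 0.6747 -0.1792  0.3075] [0.1696 0.0026] [ 0.9809 -0.1936  0.0173] [ 0.0161 -0.0078 -0.9998] 38.35 [-0.1135 -0.4106 -0.1763] [ 0.1451  0.7367  0.098   1.2684 -0.0684  1.1225 -1.5193] -0.0002061752834219646
```

View pics/w20.png

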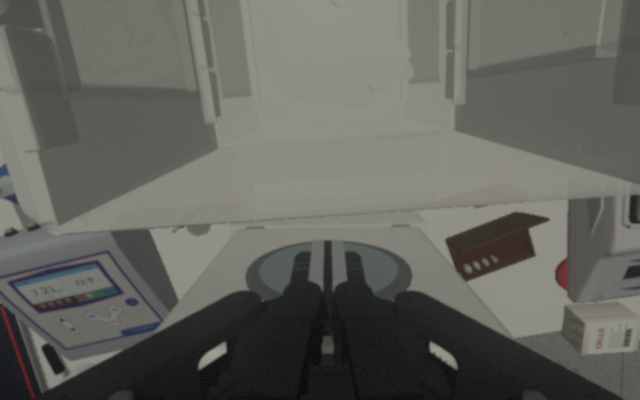

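Run:
```python
from h import *
r=.172;h=.012
for th in np.arange(1.6,-0.01,-.1):
    x=.104-r*np.cos(th)+.016*np.sin(th)+h; z=.115+r*np.sin(th)+.016*np.cos(th)+.019
    print(round(th,2),"dx %.0f dz_down %.0f"%((x-.1696)*1e3,(.3075-z)*1e3), "abs",round(x,3),round(z,3))
```

```text
1.6 dx -33 dz_down 2 abs 0.137 0.305
1.5 dx -50 dz_down 1 abs 0.12 0.307
1.4 dx -67 dz_down 1 abs 0.103 0.306
1.3 dx -84 dz_down 3 abs 0.085 0.304
1.2 dx -101 dz_down 7 abs 0.069 0.3
1.1 dx -117 dz_down 13 abs 0.052 0.295
1.0 dx -133 dz_down 20 abs 0.037 0.287
0.9 dx -148 dz_down 29 abs 0.022 0.279
0.8 dx -162 dz_down 39 abs 0.008 0.269
0.7 dx -175 dz_down 50 abs -0.005 0.257
0.6 dx -187 dz_down 63 abs -0.017 0.244
0.5 dx -197 dz_down 77 abs -0.027 0.231
0.4 dx -206 dz_down 92 abs -0.036 0.216
0.3 dx -213 dz_down 107 abs -0.044 0.2
0.2 dx -219 dz_down 124 abs -0.049 0.184
0.1 dx -223 dz_down 140 abs -0.054 0.167
-0.0 dx -226 dz_down 158 abs -0.056 0.15
```

Call:
{"method": "carry_out", "body": {
  "travel": [
    [-8,0,0],
    [-18,0,0],
    [-28,0,0],
    [-38,0,0],
    [-50,0,0],
    [-62,0,0],
    [-75,0,1],
    [-88,0,2],
    [-101,0,5],
    [-112,0,9]
  ],
  "turn": [0,0,0,0,0,0,0,0,0,0]
}}

```text
clock: 39.4
tcp_pos: [0.5665, -0.1584, 0.2986]
eef_rot: [0.995, -0.097, 0.012, 0.004]
ft_force: [1.1, -1.3, 2.2]
grip_width: 0.0002
```

Run:
```python
from h import *
psi=np.radians(-11.5);ex=np.array([np.cos(psi),np.sin(psi)]);ey=np.array([-ex[1],ex[0]]);A=np.array([.508,-.148])
L=lambda q:np.array([(q-A)@ex,(q-A)@ey])
p,R,s=tool();print(p,L(p[:2]),R[:,0],R[:,2],s["clock"],s["ft_force"],s["qpos"],s["grip_width"])
snap("wrist","w21"); snap("side","s21")
a=cv2.imread("pics/s21.png")[40:220,180:400]; cv2.imwrite("pics/s21c.png",cv2.convertScaleAbs(cv2.resize(a,None,fx=3.3,fy=3.3,interpolation=cv2.INTER_CUBIC),alpha=1.3))
```

```text
[ 0.5665 -0.1584  0.2986] [0.0594 0.0014] [ 0.9808 -0.1938  0.0236] [ 0.0222 -0.0096 -0.9997] 39.4 [ 1.076  -1.3489  2.2122] [ 0.1369  0.5722  0.0922  1.6522 -0.0579  0.8962 -1.5164] 0.00015263893749183408
```

View pics/s21c.png

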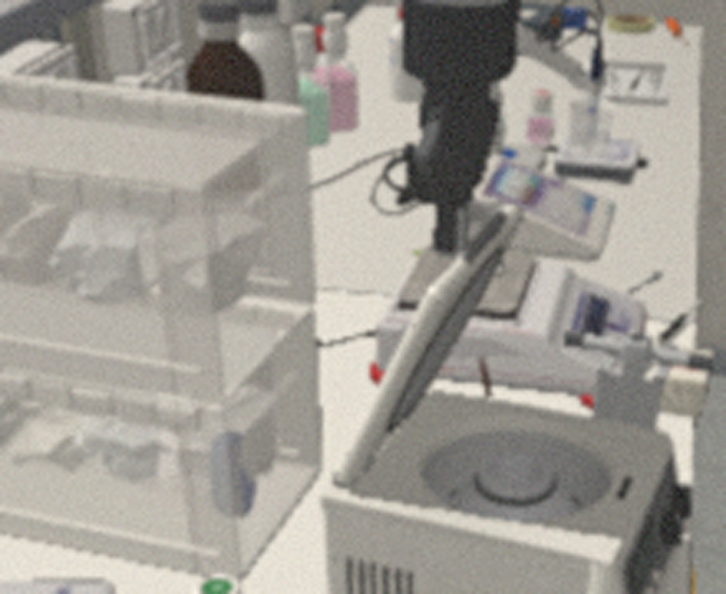

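View pics/w21.png

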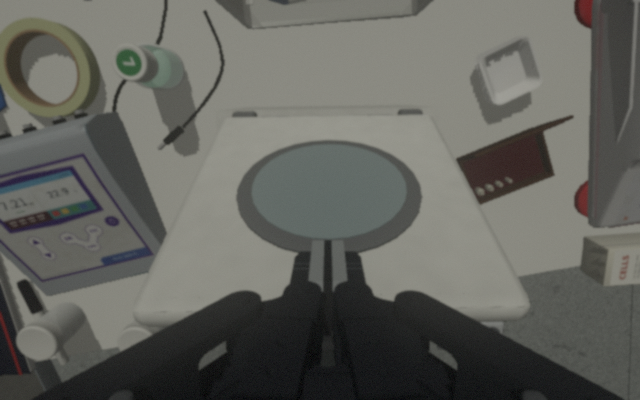

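Call:
{"method": "carry_out", "body": {
  "travel": [
    [-9,0,4],
    [-20,0,9],
    [-31,0,15],
    [-42,0,22],
    [-52,0,30],
    [-62,0,38],
    [-71,0,47],
    [-79,0,56],
    [-86,0,66],
    [-91,0,74]
  ],
  "turn": [0,0,0,0,0,0,0,0,0,0]
}}

```text
clock: 40.5
tcp_pos: [0.4772, -0.1411, 0.222]
eef_rot: [0.995, -0.098, 0.01, 0.003]
ft_force: [0.2, -0.7, 2.6]
grip_width: -0.0
```

Run:
```python
from h import *
psi=np.radians(-11.5);ex=np.array([np.cos(psi),np.sin(psi)]);ey=np.array([-ex[1],ex[0]]);A=np.array([.508,-.148])
L=lambda q:np.array([(q-A)@ex,(q-A)@ey])
p,R,s=tool();print(p,L(p[:2]),R[:,0],R[:,2],s["clock"],s["ft_force"],s["qpos"],s["grip_width"])
```

```text
[ 0.4772 -0.1411  0.222 ] [-0.0316  0.0007] [ 0.9808 -0.1941  0.0198] [ 0.0185 -0.0086 -0.9998] 40.5 [ 0.1969 -0.6614  2.5877] [ 0.1462  0.562   0.0711  2.0008 -0.0626  0.5609 -1.5076] -1.3575612020144768e-05
```

Call:
{"method": "carry_out", "body": {
  "travel": [
    [-3,0,8],
    [-6,0,16],
    [-9,0,24],
    [-12,0,32],
    [-15,0,40],
    [-17,0,48],
    [-19,0,55],
    [-21,0,61],
    [-22,0,65],
    [-23,0,67]
  ],
  "turn": [0,0,0,0,0,0,0,0,0,0]
}}

```text
clock: 41.5
tcp_pos: [0.4559, -0.1372, 0.1542]
eef_rot: [0.995, -0.098, 0.01, 0.003]
ft_force: [0.9, -0.5, 0.9]
grip_width: -0.0003
```

Run:
```python
from h import *
psi=np.radians(-11.5);ex=np.array([np.cos(psi),np.sin(psi)]);ey=np.array([-ex[1],ex[0]]);A=np.array([.508,-.148])
L=lambda q:np.array([(q-A)@ex,(q-A)@ey])
p,R,s=tool();print(p,L(p[:2]),R[:,0],R[:,2],s["clock"],s["ft_force"],s["qpos"],s["grip_width"])
snap("side","s22")
a=cv2.imread("pics/s22.png")[40:220,180:400]; cv2.imwrite("pics/s22c.png",cv2.convertScaleAbs(cv2.resize(a,None,fx=3.3,fy=3.3,interpolation=cv2.INTER_CUBIC),alpha=1.3))
```

```text
[ 0.4559 -0.1372  0.1542] [-0.0532  0.0002] [ 0.9808 -0.1941  0.0198] [ 0.0185 -0.0086 -0.9998] 41.5 [ 0.9393 -0.5345  0.9039] [ 0.163   0.6634  0.0465  2.1219 -0.072   0.3377 -1.4991] -0.00027503972803637655
```

View pics/s22c.png

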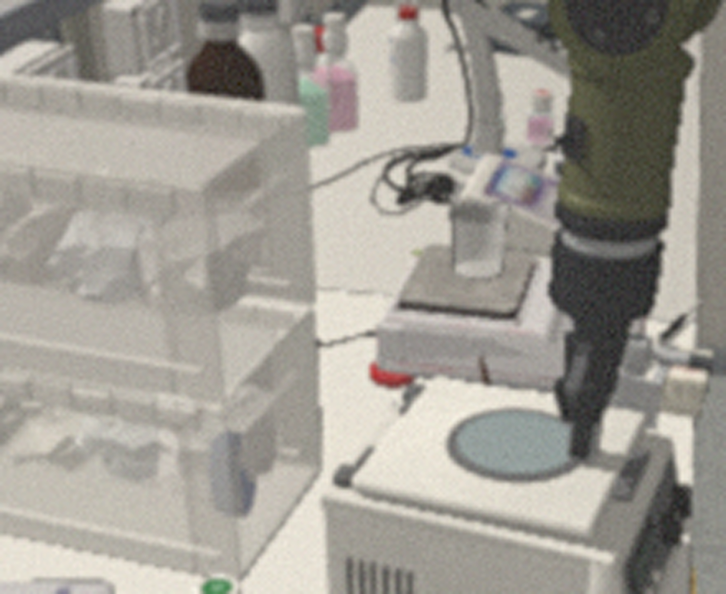

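Call:
{"method": "carry_out", "body": {
  "travel": [
    [0,0,0.5],
    [0,0,1],
    [0,0,1.5],
    [0,0,2],
    [0,0,2.5],
    [0,0,3],
    [0,0,3.5],
    [0,0,4],
    [0,0,4.5],
    [0,0,5]
  ],
  "turn": [0,0,0,0,0,0,0,0,0,0]
}}

```text
clock: 42.55
tcp_pos: [0.4554, -0.1372, 0.1508]
eef_rot: [0.995, -0.098, 0.01, 0.003]
ft_force: [-5.8, 2.3, 28.5]
grip_width: 0.0003
```

Run:
```python
from h import *
p,R,s=tool();print(p,s["clock"],s["ft_force"])
```

```text
[ 0.4554 -0.1372  0.1508] 42.55 [-5.7542  2.304  28.5464]
```

Call:
{"method": "carry_out", "body": {
  "travel": [
    [0,0,-2],
    [0,0,-6],
    [0,0,-20],
    [0,0,-45],
    [0,0,-75],
    [0,0,-110],
    [0,0,-145],
    [0,0,-180],
    [0,0,-205],
    [0,0,-210]
  ],
  "turn": [0,0,0,0,0,0,0,0,0,0]
}}

```text
clock: 43.55
tcp_pos: [0.453, -0.1358, 0.3636]
eef_rot: [0.995, -0.098, 0.013, 0.004]
ft_force: [0.5, 0.3, -1.0]
grip_width: 0.0001
```

Run:
```python
from h import *
p,R,s=tool();print(p,s["clock"],s["ft_force"])
snap("wrist","w23");snap("side","s23");snap("top","t23")
a=cv2.imread("pics/s23.png")[90:250,260:400]; cv2.imwrite("pics/s23c.png",cv2.convertScaleAbs(cv2.resize(a,(700,600),interpolation=cv2.INTER_CUBIC),alpha=1.3))
```

```text
[ 0.453  -0.1358  0.3636] 43.55 [ 0.4551  0.2505 -1.0218]
```

View pics/w23.png

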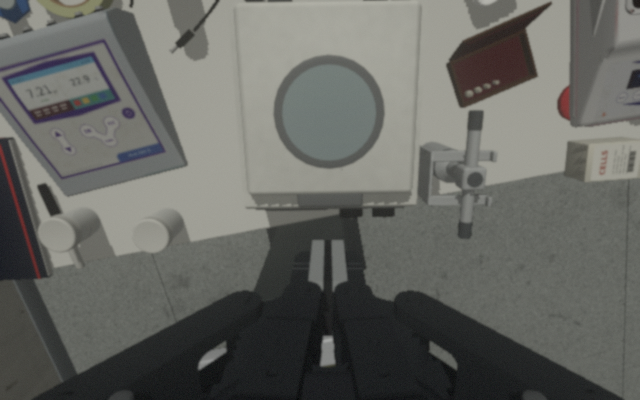

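View pics/s23c.png

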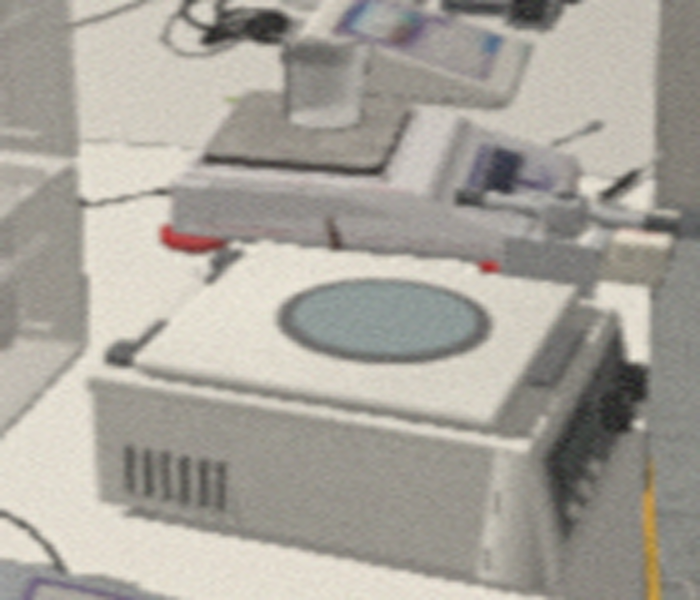

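Run:
```python
from h import *
psi=np.radians(-11.5);ex=np.array([np.cos(psi),np.sin(psi)]);ey=np.array([-ex[1],ex[0]]);S=np.array([.4239,-.2642])
L=lambda q:np.array([(q-S)@ex,(q-S)@ey])*1e3
print("hub vs seat mm",L(onzf("w23",(475,180),.175)[:2]))
a,b=onzf("w23",(476,111),.164),onzf("w23",(464,237),.164);print("bar mid",L(((a+b)/2)[:2]),np.linalg.norm(a-b))
print("tips",L(onzf("w23",(495,156),.165)[:2]),L(onzf("w23",(491,200),.165)[:2]))
print(get_state()["ft_force"])
sign_off()
```

```text
hub vs seat mm [ 0.6977 -2.4648]
bar mid [ 1.0394 -1.9311] 0.12133301321375235
tips [ 21.2413 -22.7578] [-21.1719 -24.4074]
[ 0.0881  0.0659 -0.2468]
the job is handed in; nothing more can be done
```

The nut is fully home, the key hangs on the fork and the lid is shut. I handed the job in at about 44 s of the 72 s allowed.

- **Nut:** I let the key drop over the square inside loosely held jaws, then turned it clockwise in three gripped strokes. It stopped hard: the turning torque rose from about 0.15 to 2.4 N m and the key began to slip in the jaws. I had no direct reading of the nut's angle; I judged it home from that torque and from roughly 7 rad of turning in all.
- **Key:** I brought it in from the fork's open end, lowered it until the prongs took its weight, and let go. In the last wrist picture it hangs with its bar across both prongs, within about 1 mm sideways and 2 mm along the prongs of the seat. I judged its height and upright hang from the pictures and the lowering contact, not by measurement.
- **Lid:** I pushed it over from behind and pressed until it met the stop at 28 N. At that point its height was within about 1 mm of the value expected for a shut lid, and the last pictures show it flat.
- **Other things:** The sample pots and the vial were never approached. I did not measure their positions again at the end. The arm was well clear of everything at hand-in.

Two readings were off along the way. One early move ended 13 mm from where I sent it, for a reason I did not find, and I corrected it before the grasp. Closing on the key for the first time while still moving down pushed on it with a brief 36 N.

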